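Slide a putter head onto the balance bar

TASK

Slide the gate on the balance stand fully open by its upright tab, then push the mallet putter head across the gap, sliding it and never lifting it off, until it balances level on the narrow bar alone: square to the bar, clear of the deck, with its sight line right over the bar's centre groove. Then slide the gate fully shut behind it, leaving the balanced head and everything else on the bench undisturbed.

Things in the scene. Friction and masses are not known exactly. Their poses are not given: they have to be found in the camera images.
- stand: fixed balance stand: grey plinth 220 x 390 x 14 mm with a dark steel deck and, across a 48 mm gap on its -y side, a narrow raised steel bar. Origin on the table, z up; x runs along the bar, roughly away from the robot (yaw within 0.35 rad of world). The head travels along -y. Gap: stand y -93..-45 mm.
- deck: dark steel deck plate of the stand on a grey pedestal, 12 mm thick, top 90 mm above the table; spans stand x -90..90, y -45..175 mm. This origin and axes coincide with the stand's (on the table, not on the plate).
- bar_top (a point): centre of the bar's top face, 88 mm above the table (2 mm lower than the deck), at stand y -113 mm; axes as the stand's. The bar is 200 mm long (x), 40 mm wide (y); a thin black groove runs along the middle of its top.
- deck_edge (a point): middle of the deck's top edge that faces the bar; axes as the stand's; 68 mm in y from bar_top.
- gate (a joint): slide of the gate along stand +x, m: 0 fully shut, 0.16 fully open (end stops). About 2 N of friction; stays where left. Starts within 0.02 of shut. The gate is an aluminium strip 120 x 8 x 20 mm, 2 mm above the deck, 9 mm inside its edge (stand y -36); shut it spans stand x -60..60 mm and blocks the head; open, 100..220.
- gate_tab (a point): top centre of the gate's upright black tab, 14 mm (stand x) x 12 mm (stand y), which rises from the strip's top (22 mm above the deck) to 63 mm above the deck, 153 mm above the table; at stand x -45 mm when shut, +115 when open. Moves with the gate.
- head: loose aluminium mallet putter head, 95 (its x) x 120 (its y) x 26 mm high, 0.34 to 0.53 kg, flat sole: face bar along -x, behind it two end wings 24 mm high and a middle rib. Its ends at y -60 and +60 are flat. Thin black sight line along x at y 0. Origin: centre of sole; balance point y 0, x -4 mm. Starts on the deck behind the gate, yaw within 0.25 rad of the stand's.
- weight_pot: bystander: white pot with black lid, 46 mm dia, 57 mm high, on the stand's plinth beyond the bar; origin centre of underside.
- blade: bystander: narrow steel blade putter head with a short neck, 115 mm long, 67 mm high, on the table; origin underside.
- grip_box: bystander: flat cardboard box 70 x 180 x 40 mm; origin centre of underside.
- tape: bystander: yellow tape dispenser with white roll, 50 x 150 mm, 97 mm high; origin centre of underside.
- driver: bystander: round black driver head 108 mm dia with a short neck, 98 mm high; origin centre of underside.
- solvent: bystander: can 64 mm dia, 160 mm high, to the robot's right; origin centre of underside.
- hammer: bystander: hammer lying on the table beyond the stand; origin at its underside.
Mind the look-alikes: they are no part of the job. There is more than one size of the head; the job needs the middle-sized.

How it is judged:
On the way, in this order (a step that is already met when the one before it is completed fails the run):
1. the gate is slid fully open (at least 145 mm) (value of joint gate above 0.145 m), for 0.2 s.
2. the head balances by itself on the bar, centred, square and clear of the deck, the gate still open (y of head in the frame of bar_top between -0.007 and 0.007 m and x of head in the frame of bar_top between -0.045 and 0.045 m and z of head in the frame of bar_top between -0.004 and 0.004 m and angle between head's own z axis and vertical below 0.03 rad and angle between the y axis of head and the y axis of stand, either way round below 0.1 rad and contact force between head and deck below 0.05 N and contact force between head and the fingers below 0.05 N and linear speed of head below 0.01 m/s and value of joint gate above 0.12 m), for 0.3 s.
At the end, for the whole second after the job is handed in: the head stands at rest on the bar alone: its middle within 7 mm of the bar's groove and within 45 mm of the bar's middle lengthwise, within 0.1 rad of square, level within 0.03 rad, its sole within 4 mm of the bar's top, not touching the deck or the fingers; the gate is shut to within 10 mm (y of head in the frame of bar_top between -0.007 and 0.007 m and x of head in the frame of bar_top between -0.045 and 0.045 m and z of head in the frame of bar_top between -0.004 and 0.004 m and angle between head's own z axis and vertical below 0.03 rad and angle between the y axis of head and the y axis of stand, either way round below 0.1 rad and contact force between head and deck below 0.05 N and contact force between head and the fingers below 0.05 N and linear speed of head below 0.01 m/s and value of joint gate below 0.01 m and angular speed of head below 0.05 rad/s).
It fails at once if the head is lifted more than 15 mm above the bar's top (z of head in the frame of bar_top above 0.015 m).
It fails at once if the head tips (more than 0.3 rad) or falls (angle between head's own z axis and vertical above 0.3 rad or z of head in the frame of bar_top below -0.03 m).
It fails at once if a bystander is moved by more than 25 mm (distance of any of weight_pot, blade, grip_box, tape, driver, solvent, hammer from where it was at the start of the episode above 0.025 m).
It also fails if it takes over 67 s, if anything falls off the work surface, if the arm or the gripper's body presses on something with over 40 N, if the wrist force passes 120 N, or if a joint passes its speed limit or range.

ROBOT

A 6-joint arm with a two-finger parallel gripper is mounted at the origin on the work surface. World frame = base frame: x ahead of the robot, y to its left, z up, the work surface at z = 0. Lengths are in m, angles in rad, forces in N, time in s.
With the tool pointing down it reaches from about 0.425 to 0.95 m from the base axis. Payload 3.5 kg.
Tool frame: the origin (TCP) lies at the very end of the fingers, on their centre line; the grasp point (between the pads) lies 19 mm behind it; z points along the fingers, y is the line along which they close (so a half turn about z gives the same grasp; the last joint's range is limited). The gripper opens to 85 mm and grips with 20 to 120 N. Pads are 22 mm wide; open, the fingers measure 114 mm over their backs; the gripper's body (76 mm by 85 mm) begins 54 mm behind the grasp point. The pads swing forward as they close: fully open they stand 13 mm farther back than shut.
Start: joints at [1.093, 0.286, 1.577, -0, 1.279, -0.15], TCP at [0.217, 0.639, 0.202] pointing down, gripper open.
Joint ranges: [-2.77, 2.77], [-0.9, 2.22], [0.21, 2.48], [-1.53, 4.67], [0.24, 2.81], [-2.84, 2.84]. Speed limits (rad/s): [2.79, 2.79, 3.14, 3.14, 3.14, 3.14].

INTERFACE

Orientations are given as a unit quaternion [x, y, z, w].
In Python, from plant import get_state, read_camera, sign_off, recognise gives the robot as it stands.
- The arm moves only by the tool arm_command, never from a script. Its argument "steps" is a list of rows, each an object with "translation": the shift along the tool's x, y, z scaled (see below), a list of three; "twist": the turn, a rotation vector about the tool's x, y, z scaled (see below), a list of three; "fingers": the opening, from -1 (shut) to 1 (fully open). In form: [{"translation": [x, y, z], "twist": [rx, ry, rz], "fingers": fingers}, ...]. A call has 1 to 5 rows; each row is the pose to reach, as a shift and turn from the pose commanded when the call began, along the tool's axes at that moment; what a row does not reach only later rows make up. The controller multiplies each number of a shift by 75 cm and each number of a turn by 60 degrees. A row lasts 1/8 s, in which the tool goes at most 62.5 mm and 10.7 degrees, less where a joint would pass 70% of its speed; a pose out of reach is approached as far as the arm can. A call with a number of a shift or a turn outside -1 to 1 is refused whole. A call with a gripper value outside its range is refused whole. The fingers move at their own pace and stop on an object; "grip_force" is the grip in N (left out, the last holds). Time passes only in rows, so rows that repeat a pose let the fingers close. It gives the time, the measured TCP pose, the force, the opening and the grip force at its end, in the units of the state.
- get_state(): the state, without advancing time (a new reading comes with each control period).
- read_camera(name): name is "side" or "top" or "wrist"; returns a dict with "pixels" (480x640x3 uint8, red, green, blue), "K" (3x3 intrinsics, pixels), "R" (3x3) and "t" (3): a world point X has camera coordinates R X + t; the wrist camera has in their place "T_tool_cam" (4x4, takes a point from camera to tool coordinates, whose origin is the TCP and whose axes are the flange's). Camera axes: x right, y down, z forward; pixel columns grow to the right and rows downward; lengths in m; the calibration is good to about 2 mm. A picture is of the moment at which its call begins: read the wrist's pose just before it. There is no depth.
- sign_off(): hands the job in; it is judged then, once.
Trained networks look in a picture, given as the dict that the camera call returned (one of the last four; its "shot" number tells which), for a name from the list of things; names that differ only in an ending like _2 or _b are one class to them, and where a whole thing is asked for, a point or a joint stands for the part that bears it (a point fixed in the world has none). Each returns a list of dicts, best first, with "conf" (0 to 1); they miss things now and then, are a little off and sometimes report something else, mostly with a low value. They report only what shows in the picture. A call takes as long as a camera call. They do not tell look-alikes from the thing itself.
- recognise(picture, query): "point" ([row, column] in pixels, amid what is visible of it).
The state is a dict: "time": time; "qpos": joint angles; "dq": joint speeds; "joint_efforts": joint torques, N m; "eef_pos": TCP position; "tcp_rot": TCP orientation; "contact_force": force on the tool from outside, world axes, zero at the start; "wrist_torque": the same for the moment, N m; "opening": opening from 0.0 (shut) to 1.0 (fully open); "finger_force": force on a finger pad.
Only numpy, scipy, OpenCV 4.12 (cv2) and the standard library are available. Lean on these libraries where they do the work, as an engineer would, in place of code of your own. Each camera call takes 0.05 s, during which the arm holds its last target. There are 200 camera calls.

## Working session

There is one attempt and no reset: what is moved stays moved. The work goes in short steps, Python scripts to look and compute and a tool call to move; the robot and the scene stay as the last step left them, time stands still between calls to the robot, and variables do not carry over. Pictures are saved under pics/ and viewed, at most 10 in all, crops included, and the job is handed in when it is done.

Besides the shell and the picture viewer there is one more tool, called after "Emit:" as name([rows], argument=value, ...), one row to a line, values as JSON. arm_command: Moves the arm, as the interface text tells. Shifts and turns lie within -1 to 1; 1 stands for 75 cm of shift or 60 degrees of turn. Its arguments: {"type":"object","properties":{"steps":{"type":"array"},"grip_force":{"type":"number"}},"required":["steps"]}

```bash
mkdir -p pics; cat > h.py <<'E'
import numpy as np, cv2
from scipy.spatial.transform import Rotation as Ro
from plant import *
def save(p,n): cv2.imwrite('pics/'+n+'.png',cv2.cvtColor(p['pixels'],cv2.COLOR_RGB2BGR))
def ray(p,rc,z):
    "pixel row,col -> world point on height z (fixed cams)"
    d=np.linalg.solve(p['K'],[rc[1],rc[0],1.]); R=np.array(p['R']);c=-R.T@np.array(p['t']); d=R.T@d
    return c+d*(z-c[2])/d[2]
def proj(p,X):
    q=np.array(p['K'])@(np.array(p['R'])@np.array(X,float)+np.array(p['t'])); return np.round(q[[1,0]]/q[2],1)
E
python3 - <<'E'
from h import *
s=get_state();print(s)
for c in('top','side'):
    p=read_camera(c);save(p,c+'0');print(c,np.array(p['K']).tolist(),(-np.array(p['R']).T@np.array(p['t'])))
    for n,z in(('head',.11),('gate_tab',.15),('stand',.09),('weight_pot',.07),('blade',.02)):
        for r in recognise(p,n)[:4]: print(n,r,ray(p,r['point'],z).round(3))
E
```

```text
{'time': 0.0, 'qpos': array([ 1.09300450e+00,  2.87191699e-01,  1.57819862e+00,  8.07175583e-06,
        1.27857247e+00, -1.50039329e-01]), 'dq': array([ 2.37440380e-04,  3.88109278e-05,  1.12326517e-03,  2.04422895e-04,
       -8.14768638e-04,  1.09467958e-03]), 'joint_efforts': array([-4.82188079e-04, -4.06004941e+01, -2.92616272e+01, -2.10552794e-04,
        5.94755315e-03,  8.65188326e-06]), 'eef_pos': array([0.21694998, 0.63841681, 0.20081819]), 'tcp_rot': array([ 1.63144774e-01,  9.86601428e-01, -1.12596272e-03, -3.69606033e-04]), 'contact_force': array([ 0.14022835, -0.37825625, -0.20446625]), 'wrist_torque': array([-0.01346217,  0.01229308, -0.03451802]), 'finger_force': 0.0, 'opening': 0.9982978357717376}
top [[464.17000796948514, 0.0, 321.980127925973], [0.0, 464.17000796948514, 241.27839365424995], [0.0, 0.0, 1.0]] [0.30625279 0.03903144 1.20965782]
head {'point': [332.6, 296.7], 'conf': 0.92} [0.344 0.097 0.11 ]
head {'point': [231.3, 323.9], 'conf': 0.52} [ 0.574 -0.003  0.11 ]
gate_tab {'point': [232.3, 323.3], 'conf': 0.58} [ 0.562 -0.     0.15 ]
stand {'point': [241.4
[... 257 characters left out ...]
ide [[524.857088531799, 0.0, 323.7735835188662], [0.0, 524.857088531799, 245.76129329462262], [0.0, 0.0, 1.0]] [ 0.34211032 -1.03445795  1.01415029]
head {'point': [273.2, 241.6], 'conf': 0.83} [ 0.347 -0.014  0.11 ]
head {'point': [239.1, 301.9], 'conf': 0.66} [0.524 0.089 0.11 ]
head {'point': [230.0, 224.6], 'conf': 0.57} [0.319 0.18  0.11 ]
gate_tab {'point': [257.6, 324.4], 'conf': 0.8} [ 0.558 -0.048  0.15 ]
gate_tab {'point': [419.0, 349.3], 'conf': 0.28} [ 0.502 -0.507  0.15 ]
stand {'point': [283.4, 326.8], 'conf': 0.94} [ 0.556 -0.08   0.09 ]
weight_pot {'point': [305.7, 363.5], 'conf': 0.67} [ 0.632 -0.158  0.07 ]
blade {'point': [396.4, 407.7], 'conf': 0.9} [ 0.666 -0.402  0.02 ]
```

View pics/top0.png

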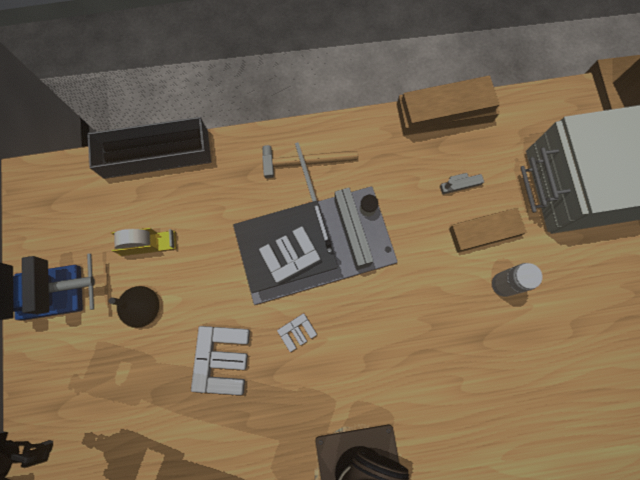

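View pics/side0.png

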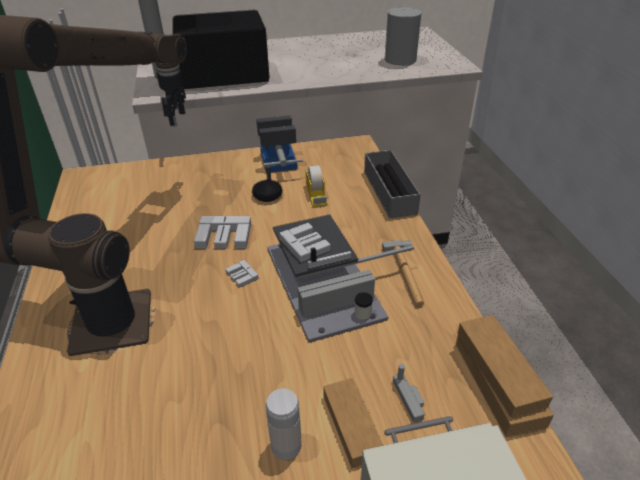

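The top picture shows three mallet heads: a large one on the table at about (360,220) (row, col), a small one on the table at (333,297), and a middle-sized one on the deck at (255,290). The tab is near (243,328), the bar runs from (190,345) to (266,362), and the pot is at (204,369). The one on the deck is the middle-sized head, so I'll check it in a close crop.

```bash
python3 - <<'E'
from h import *
a=cv2.imread('pics/top0.png')[175:310,225:405]
cv2.imwrite('pics/crop0.png',cv2.resize(a,None,fx=4.4,fy=4.4,interpolation=cv2.INTER_CUBIC))
E
```

```text
(no output)
```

View pics/crop0.png

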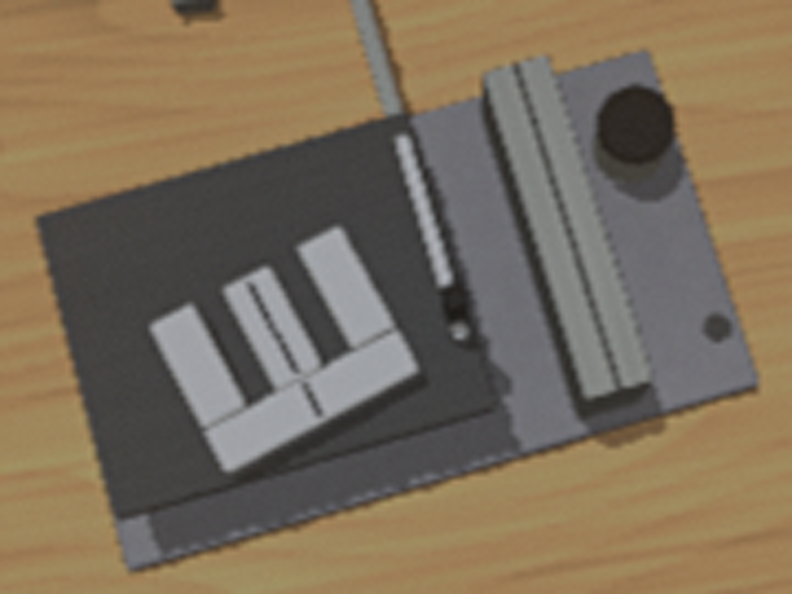

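The crop confirms the middle-sized head on the deck: face bar toward the robot, wings toward +x, yawed a bit from the stand. The tab is at crop (305,455) and the groove runs from (65,515) to (390,617).

```bash
cat >> h.py <<'E'
def fit(p,pts,uv,x0):
    "pts in body frame; uv [row,col]; fit x,y,yaw"
    from scipy.optimize import least_squares
    def f(v):
        R=Ro.from_euler('z',v[2]).as_matrix(); 
        return np.concatenate([proj(p,R@np.array(q)+[v[0],v[1],0])-np.array(u) for q,u in zip(pts,uv)])
    r=least_squares(f,x0,diff_step=1e-3); return r.x,np.abs(r.fun).max()
def crop2px(c,o=(175,225),k=4.4): return [(c[1]+.5)/k-.5+o[0],(c[0]+.5)/k-.5+o[1]]
def proj(p,X):
    q=np.array(p['K'])@(np.array(p['R'])@np.array(X,float)+np.array(p['t'])); return q[[1,0]]/q[2]
E
python3 - <<'E'
from h import *
p=read_camera('top')
C=[(-90,175,90),(90,175,90),(-90,-45,90),(100,-93,88),(100,-133,88),(-100,-93,88),(-100,-133,88)]
U=[(120,517),(38,215),(495,408),(483,75),(548,57),(585,400),(650,382)]
v,e=fit(p,np.array(C)/1e3,[crop2px(u) for u in U],[.55,0,.27]);print('stand',v,e)
H=[(-47.5,60,116),(-47.5,-60,116),(47.5,60,114),(47.5,-60,114)]
UH=[(228,473),(425,375),(150,325),(345,227)]
h,e=fit(p,np.array(H)/1e3,[crop2px(u) for u in UH],[.55,0.05,.4]);print('head',h,e)
R=Ro.from_euler('z',v[2]).as_matrix()
print('head in stand',(R.T@[h[0]-v[0],h[1]-v[1],0]).round(4),h[2]-v[2])
t=ray(p,crop2px((457,300)),.153)
print('tab in stand',R.T@(t-[v[0],v[1],0]))
s=read_camera('side')
for n,q in (('decknear',(-90,-45,90)),('deckfar',(90,-45,90)),('bar0',(-100,-133,88)),('bar1',(100,-133,88))):
    print(n,proj(s,R@np.array(q)/1e3+[v[0],v[1],0]))
E
python3 -c "
import cv2
a=cv2.imread('pics/side0.png')[205:340,225:405]
cv2.imwrite('pics/crop1.png',cv2.resize(a,None,fx=4.4,fy=4.4,interpolation=cv2.INTER_CUBIC))"
```

```text
stand [0.56765814 0.03255061 0.12670507] 1.4360710898663172
head [0.53035565 0.08623757 0.32449477] 0.7246231796469829
head in stand [-0.0302  0.058   0.    ] 0.19778970249532088
tab in stand [-0.037901   -0.03607409  0.153     ]
decknear [273.35074408 295.10666543]
deckfar [257.73113393 358.62294456]
bar0 [297.18685887 301.91612082]
bar1 [278.15396536 375.36555907]
```

View pics/crop1.png

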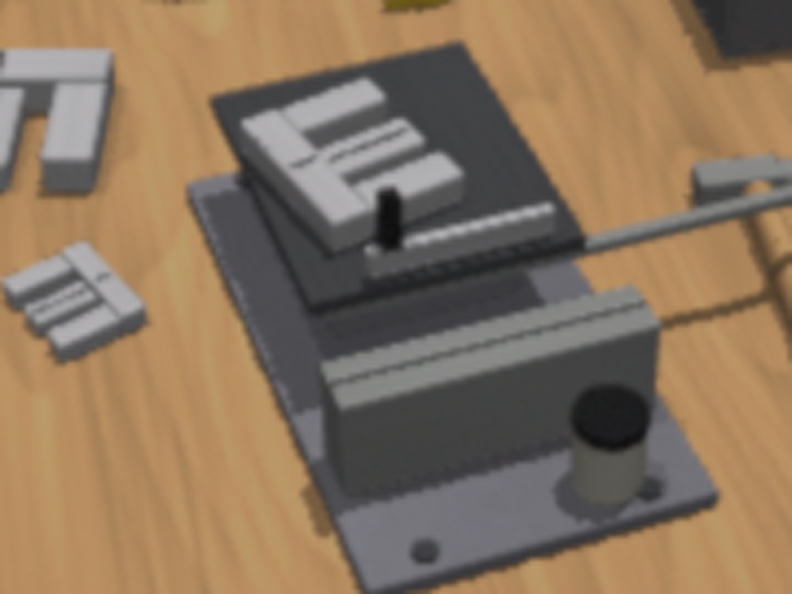

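The side crop agrees with the stand pose fitted from the top view: deck corner at crop (305,313), bar corners at (402,345) and (325,658). I'll combine both views and plan the reach.

```bash
cat > fit2.py <<'E'
from h import *
from scipy.optimize import least_squares
t=read_camera('top');s=read_camera('side')
k=lambda c:crop2px(c,(205,225))
D=[(t,(-90,175,90),crop2px((120,517))),(t,(90,175,90),crop2px((38,215))),(t,(-90,-45,90),crop2px((495,408))),
(t,(100,-93,88),crop2px((483,75))),(t,(100,-133,88),crop2px((548,57))),(t,(-100,-93,88),crop2px((585,400))),(t,(-100,-133,88),crop2px((650,382))),
(s,(-90,-45,90),k((313,305))),(s,(90,175,90),k((462,42))),(s,(-90,175,90),k((212,98))),(s,(-100,-93,88),k((322,368))),(s,(-100,-133,88),k((345,405))),(s,(100,-93,88),k((635,288))),(s,(100,-133,88),k((658,325)))]
def f(v):
    R=Ro.from_euler('z',v[2]).as_matrix()
    return np.concatenate([proj(p,R@np.array(q)/1e3+[v[0],v[1],0])-u for p,q,u in D])
r=least_squares(f,[.567,.03,.13],loss='soft_l1',x_scale=[.01,.01,.01]);print(r.x,r.fun.reshape(-1,2).round(1).tolist())
np.save('stand.npy',r.x)
E
python3 fit2.py
cat > plan.py <<'E'
# usage: plan.py x y z(mm, stand frame) [yaw offset rad]
import sys
from h import *
v=np.load('stand.npy');a=[float(q) for q in sys.argv[1:]];yo=a[3] if len(a)>3 else 0
s=get_state();R=Ro.from_quat(s['tcp_rot']);S=Ro.from_euler('z',v[2])
tgt=S.apply(np.array(a[:3])/1e3)+[v[0],v[1],0]
want=Ro.from_euler('z',v[2]+yo)*Ro.from_matrix(np.array([[0,1,0],[1,0,0],[0,0,-1.]]))  # tool y = stand x, tool x = stand y
cur=S.inv().apply(s['eef_pos']-[v[0],v[1],0])*1e3
print('t',round(s['time'],2),'cur stand mm',cur.round(1),'F',S.inv().apply(s['contact_force']).round(1),'open',round(s['opening'],3),'ff',s['finger_force'])
print('shift',(R.inv().apply(tgt-s['eef_pos'])/.75).round(4),'twist',((R.inv()*want).as_rotvec()/(np.pi/3)).round(4))
E
python3 plan.py -42 -36 250
```

```text
[0.56764871 0.03182546 0.12890379] [[0.6, -1.0], [0.0, -0.4], [-0.1, 1.0], [-0.5, 0.2], [-0.7, 0.5], [0.3, 0.5], [-0.2, 1.3], [-0.4, -0.5], [-0.8, 0.5], [-0.9, -0.4], [-1.3, -0.6], [0.8, -0.9], [-1.5, 0.3], [-0.2, 1.4]]
t 0.8 cur stand mm [-269.4  647.2  202.3] F [ 0.  -0.4  0.3] open 1.001 ff 0.0
shift [-0.6738 -0.6839 -0.0637] twist [ 1.0000e-04 -0.0000e+00  1.0639e+00]
```

Emit:
arm_command([
  {"translation":[-0.05,-0.05,-0.064],"twist":[0,0,0.1],"fingers":1},
  {"translation":[-0.674,-0.684,-0.064],"twist":[0,0,1],"fingers":1},
  {"translation":[-0.674,-0.684,-0.064],"twist":[0,0,1],"fingers":1},
  {"translation":[-0.674,-0.684,-0.064],"twist":[0,0,1],"fingers":1},
  {"translation":[-0.674,-0.684,-0.064],"twist":[0,0,1],"fingers":1},
])

```text
time: 1.42
eef_pos: [0.347, 0.3706, 0.2468]
tcp_rot: [0.56, 0.829, 0.0, 0.0]
contact_force: [0.2, 1.2, 0.7]
opening: 1.005
finger_force: 0.0
```

```bash
python3 plan.py -42 -36 250
```

```text
t 1.43 cur stand mm [-175.2  364.3  246.8] F [0.3 1.1 0.7] open 1.005 ff 0.0
shift [-0.5613  0.038  -0.0043] twist [ 1.100e-03 -2.000e-04  2.422e-01]
```

Emit:
arm_command([
  {"translation":[-0.55,0.038,-0.004],"twist":[0,0,0.23],"fingers":1},
  {"translation":[-0.55,0.038,-0.004],"twist":[0,0,0.23],"fingers":1},
  {"translation":[-0.55,0.038,-0.004],"twist":[0,0,0.23],"fingers":1},
  {"translation":[-0.55,0.038,-0.004],"twist":[0,0,0.23],"fingers":1},
  {"translation":[-0.55,0.038,-0.004],"twist":[0,0,0.23],"fingers":1},
])

```text
time: 2.05
eef_pos: [0.4851, 0.09, 0.2492]
tcp_rot: [0.653, 0.757, 0.001, 0.0]
contact_force: [0.5, -0.1, 0.1]
opening: 0.999
finger_force: 0.0
```

```bash
python3 plan.py -42 -36 250
```

```text
t 2.05 cur stand mm [-74.4  68.3 249.2] F [ 0.5 -0.2  0.1] open 0.999 ff 0.0
shift [-0.1399  0.0407 -0.001 ] twist [0.0014 0.     0.0175]
```

Emit:
arm_command([
  {"translation":[-0.07,0.02,0],"twist":[0,0,0.017],"fingers":1},
  {"translation":[-0.14,0.041,0],"twist":[0,0,0.017],"fingers":1},
  {"translation":[-0.14,0.041,0],"twist":[0,0,0.017],"fingers":1},
  {"translation":[-0.14,0.041,0.06],"twist":[0,0,0.017],"fingers":1},
  {"translation":[-0.14,0.041,0.06],"twist":[0,0,0.017],"fingers":1},
])

```text
time: 2.68
eef_pos: [0.5272, -0.006, 0.1999]
tcp_rot: [0.66, 0.752, -0.002, -0.004]
contact_force: [-2.1, -1.1, 0.5]
opening: 1.001
finger_force: 0.0
```

```bash
python3 plan.py -42 -36 128; python3 - <<'E'
from h import *
v=np.load('stand.npy');S=Ro.from_euler('z',v[2])
for c in('side','top'):
    p=read_camera(c);save(p,c+'1');r=recognise(p,'gate_tab')
    print([ (q['point'],q['conf'],(S.inv().apply(ray(p,q['point'],.135)-[v[0],v[1],0])*1e3).round(0)) for q in r[:2]])
a=cv2.imread('pics/side1.png')[150:300,225:405]
cv2.imwrite('pics/c2.png',cv2.resize(a,None,fx=4,fy=4))
E
```

```text
t 2.67 cur stand mm [-45.  -32.3 199.9] F [-2.2 -0.8  0.5] open 1.001 ff 0.0
shift [-0.0052  0.0047  0.0958] twist [-0.0077 -0.003   0.0013]
[([256.7, 324.2], 0.55, array([-13., -57., 135.]))]
[]
```

View pics/c2.png

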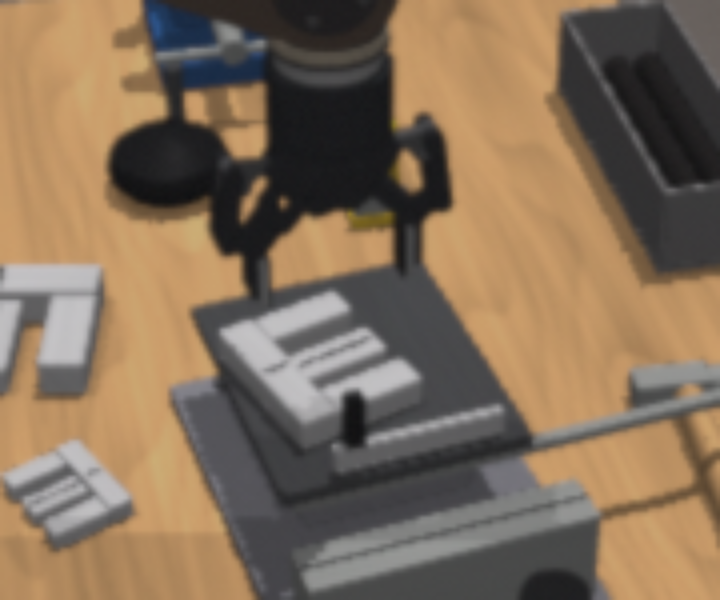

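The side crop shows the open gripper above the tab (tab top at crop (398,353)); the head and gate strip sit lower. I'll go down and grip the tab.

Emit:
arm_command([
  {"translation":[-0.005,0.005,0.05],"twist":[0,0,0],"fingers":1},
  {"translation":[-0.005,0.005,0.095],"twist":[0,0,0],"fingers":1},
  {"translation":[-0.005,0.005,0.095],"twist":[0,0,0],"fingers":1},
  {"translation":[-0.005,0.005,0.095],"twist":[0,0,0],"fingers":-0.7},
  {"translation":[-0.005,0.005,0.095],"twist":[0,0,0],"fingers":-0.9},
], grip_force=20)

```text
time: 3.5
eef_pos: [0.5361, -0.0108, 0.135]
tcp_rot: [0.66, 0.752, 0.001, 0.002]
contact_force: [-0.5, 0.2, -0.2]
opening: 0.606
finger_force: 0.0
```

Emit:
arm_command([
  {"translation":[0,0,0],"twist":[0,0,0],"fingers":-1},
  {"translation":[0,0,0],"twist":[0,0,0],"fingers":-1},
  {"translation":[0,0,0],"twist":[0,0,0],"fingers":-1},
  {"translation":[0,0,0],"twist":[0,0,0],"fingers":-1},
])

```text
time: 4.0
eef_pos: [0.5344, -0.0106, 0.1324]
tcp_rot: [0.66, 0.751, -0.0, -0.0]
contact_force: [-0.7, 0.0, 0.1]
opening: 0.002
finger_force: 0.0
```

```bash
python3 plan.py 115 -36 128
```

```text
t 4.0 cur stand mm [-38.4 -37.8 132.4] F [-0.7  0.1  0.1] open 0.002 ff 0.0
shift [0.0023 0.2046 0.0059] twist [-0.0001  0.      0.0006]
```

```bash
python3 - <<'E'
from h import *
p=read_camera('side');save(p,'side2');t=read_camera('top');save(t,'top2')
a=cv2.imread('pics/side2.png')[190:310,250:380];b=cv2.imread('pics/top2.png')[180:300,240:370]
cv2.imwrite('pics/c3.png',np.hstack([cv2.resize(q,None,fx=3,fy=3,interpolation=cv2.INTER_CUBIC) for q in(a,b)]))
s=get_state();print(proj(p,s['eef_pos']),proj(t,s['eef_pos']))
E
```

```text
[255.08209606 312.5943369 ] [244.60259843 329.48924615]
```

View pics/c3.png

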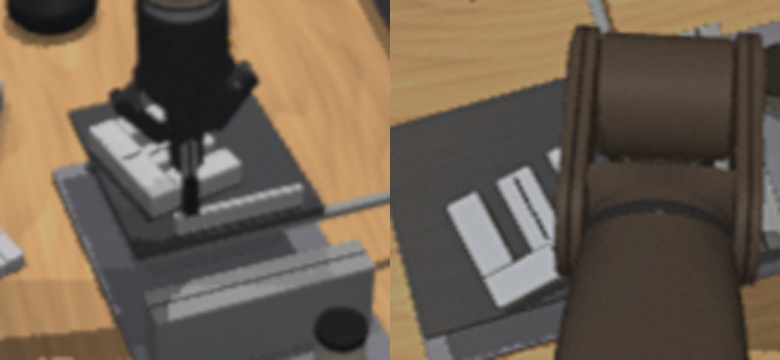

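```bash
python3 - <<'E'
from h import *
v=np.load('stand.npy');S=Ro.from_euler('z',v[2])
p=read_camera('side');t=read_camera('top')
f=lambda X:(S.inv().apply(X-[v[0],v[1],0])*1e3).round(1)
print('top centre side',f(ray(p,[249,313.3],.153)))
for c in ((457,290),(457,303),(457,318)): print('top',f(ray(t,crop2px(c),.153)),f(ray(t,crop2px(c),.112)))
for X in((-45,-36),(-38,-36),(-35,-36),(-30,-36)):
  for z in(153,112): 
    W=S.apply(np.array([*X,z])/1e3)+[v[0],v[1],0];print(X,z,proj(p,W).round(1),proj(t,W).round(1))
w=read_camera('wrist');save(w,'wrist0');print(np.array(w['T_tool_cam']).round(3).tolist())
E
```

```text
top centre side [-36.4 -38.8 153. ]
top [-32.7 -36.8 153. ] [-23.9 -39.8 112. ]
top [-39.4 -34.8 153. ] [-30.9 -37.7 112. ]
top [-47.2 -32.5 153. ] [-39.  -35.3 112. ]
(-45, -36) 153 [249.1 309.8] [245.6 329.6]
(-45, -36) 112 [261.1 310.2] [249.1 329.4]
(-38, -36) 153 [248.5 312.4] [242.8 328.8]
(-38, -36) 112 [260.5 312.7] [246.4 328.6]
(-35, -36) 153 [248.2 313.5] [241.6 328.4]
(-35, -36) 112 [260.3 313.8] [245.2 328.3]
(-30, -36) 153 [247.8 315.3] [239.5 327.8]
(-30, -36) 112 [259.8 315.6] [243.3 327.7]
[[-0.001, -0.964, -0.267, 0.068], [1.0, -0.001, -0.001, -0.001], [0.001, -0.267, 0.964, -0.171], [0.0, 0.0, 0.0, 1.0]]
```

View pics/wrist0.png

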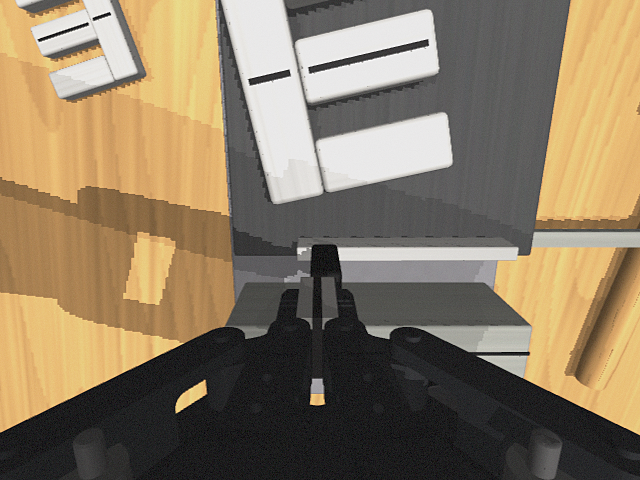

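```bash
python3 - <<'E'
from h import *
s=get_state();w=read_camera('wrist');print(w['K'][0][0],w['K'][0][2],w['K'][1][2])
T=np.linalg.inv(w['T_tool_cam']);K=np.array(w['K'])
def pw(X):
    q=K@(T[:3,:3]@np.array(X)+T[:3,3]);return (q[[1,0]]/q[2]).round(0)
for X in(-.015,-.01,0,.01,.02): print(X,'tip',pw([X,0,0]),'tabtop',pw([X,0,-.0206]),'tabbase',pw([X,0,.0204]))
W=cv2.imread('pics/wrist0.png')[225:345,265:385];S=cv2.imread('pics/side2.png')[220:280,283:343]
cv2.imwrite('pics/c4.png',np.hstack([cv2.resize(W,(400,400),interpolation=cv2.INTER_CUBIC),cv2.resize(S,(400,400),interpolation=cv2.INTER_CUBIC)]).astype(float).__mul__(1.8).clip(0,255).astype('uint8'))
E
```

```text
374.52215679654313 316.8563467526676 232.35826211638607
-0.015 tip [302. 320.] tabtop [322. 320.] tabbase [285. 320.]
-0.01 tip [293. 320.] tabtop [312. 320.] tabbase [277. 320.]
0 tip [274. 320.] tabtop [291. 320.] tabbase [260. 320.]
0.01 tip [254. 320.] tabtop [270. 320.] tabbase [242. 320.]
0.02 tip [234. 320.] tabtop [248. 320.] tabbase [224. 320.]
```

View pics/c4.png

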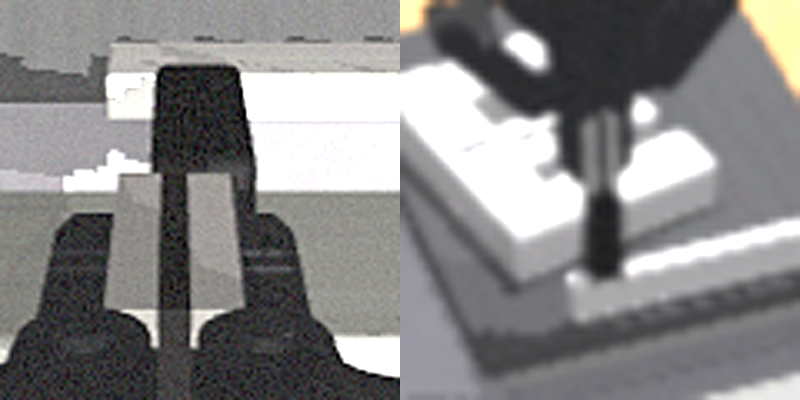

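The zoom shows the grey pads meeting at (276,317) in the wrist picture, with the tab at rows 244-276. In the side view the pads end level with the tab's top. So the fingers closed above the tab, and I'll open, go lower and close again.

Emit:
arm_command([
  {"translation":[0,0,0],"twist":[0,0,0],"fingers":1},
  {"translation":[0,0,0],"twist":[0,0,0],"fingers":1},
  {"translation":[0,0,0],"twist":[0,0,0],"fingers":1},
  {"translation":[0.002,0,0.01],"twist":[0,0,0],"fingers":1},
  {"translation":[0.003,0,0.02],"twist":[0,0,0],"fingers":1},
])

```text
time: 4.92
eef_pos: [0.534, -0.0082, 0.1168]
tcp_rot: [0.66, 0.751, -0.0, -0.0]
contact_force: [-0.6, 0.0, -0.1]
opening: 0.999
finger_force: 0.0
```

Emit:
arm_command([
  {"translation":[0,0,0],"twist":[0,0,0],"fingers":-1},
  {"translation":[0,0,0],"twist":[0,0,0],"fingers":-1},
  {"translation":[0,0,0],"twist":[0,0,0],"fingers":-1},
  {"translation":[0,0,0],"twist":[0,0,0],"fingers":-1},
  {"translation":[0,0,0],"twist":[0,0,0],"fingers":-1},
])

```text
time: 5.55
eef_pos: [0.5349, -0.0084, 0.118]
tcp_rot: [0.66, 0.751, 0.001, 0.001]
contact_force: [1.1, 0.9, 1.2]
opening: 0.152
finger_force: 22.2
```

```bash
python3 plan.py 115 -36 128
```

```text
t 5.55 cur stand mm [-37.7 -35.7 118. ] F [1.2 0.8 1.2] open 0.152 ff 22.159339785575867
shift [-0.0005  0.2036 -0.013 ] twist [0.0018 0.0003 0.0006]
```

Gripped: opening 13 mm, so the tab is at stand x of about -38. Now I'll slide it open.

Emit:
arm_command([
  {"translation":[0,0.04,0],"twist":[0,0,0],"fingers":-1},
  {"translation":[0,0.08,0],"twist":[0,0,0],"fingers":-1},
  {"translation":[0,0.12,0],"twist":[0,0,0],"fingers":-1},
  {"translation":[0,0.16,0],"twist":[0,0,0],"fingers":-1},
  {"translation":[0,0.19,0],"twist":[0,0,0],"fingers":-1},
], grip_force=40)

```text
time: 6.18
eef_pos: [0.6759, 0.0102, 0.1181]
tcp_rot: [0.66, 0.752, -0.001, -0.001]
contact_force: [-2.6, 0.0, 4.8]
opening: 0.14
finger_force: 39.7
```

Emit:
arm_command([
  {"translation":[0,0.006,0],"twist":[0,0,0],"fingers":-1},
  {"translation":[0,0.012,0],"twist":[0,0,0],"fingers":-1},
  {"translation":[0,0.014,0],"twist":[0,0,0],"fingers":-1},
  {"translation":[0,0.014,0],"twist":[0,0,0],"fingers":-1},
  {"translation":[0,0.014,0],"twist":[0,0,0],"fingers":-1},
])

```text
time: 6.8
eef_pos: [0.6858, 0.0114, 0.1181]
tcp_rot: [0.66, 0.751, 0.0, 0.0]
contact_force: [-0.9, 0.4, 5.6]
opening: 0.142
finger_force: 39.8
```

```bash
python3 plan.py 115 -36 128
```

```text
t 6.8 cur stand mm [114.6 -35.4 118.1] F [-0.9  0.5  5.6] open 0.142 ff 39.75472569465637
shift [-0.0008  0.0006 -0.0132] twist [ 0.0009 -0.      0.0005]
```

Emit:
arm_command([
  {"translation":[0,0,0],"twist":[0,0,0],"fingers":0.06},
  {"translation":[0,0,0],"twist":[0,0,0],"fingers":0.06},
  {"translation":[0,0,0],"twist":[0,0,0],"fingers":0.06},
  {"translation":[0,0,-0.06],"twist":[0,0,0],"fingers":0.06},
  {"translation":[0,0,-0.12],"twist":[0,0,0],"fingers":0.06},
], grip_force=20)

```text
time: 7.42
eef_pos: [0.6853, 0.0114, 0.2071]
tcp_rot: [0.66, 0.751, -0.001, -0.001]
contact_force: [1.1, -0.1, 0.4]
opening: 0.533
finger_force: 0.0
```

Emit:
arm_command([
  {"translation":[0.02,-0.02,0],"twist":[0,0,0],"fingers":0.06},
  {"translation":[0.08,-0.07,0],"twist":[0,0,0],"fingers":0.06},
  {"translation":[0.14,-0.11,0],"twist":[0,0,0],"fingers":0.06},
  {"translation":[0.2,-0.15,0],"twist":[0,0,0],"fingers":0.06},
  {"translation":[0.247,-0.19,0],"twist":[0,0,0],"fingers":0.06},
])

```text
time: 8.05
eef_pos: [0.5192, 0.178, 0.2073]
tcp_rot: [0.66, 0.752, 0.0, -0.0]
contact_force: [0.9, -0.6, 0.8]
opening: 0.526
finger_force: 0.0
```

```bash
python3 - <<'E'
from h import *
v=np.load('stand.npy');S=Ro.from_euler('z',v[2])
for c in('side','top'):
    p=read_camera(c)
    for n in('gate_tab','head'):
        print(c,n,[(q['point'],q['conf'],(S.inv().apply(ray(p,q['point'],.14 if n!='head' else .11)-[v[0],v[1],0])*1e3).round(0)) for q in recognise(p,n)[:3]])
E
python3 plan.py -28 150 115
```

```text
side gate_tab []
side head [([230.0, 224.9], 0.81, array([-227.,  178.,  110.])), ([239.9, 301.6], 0.78, array([-38.,  59., 110.])), ([273.3, 240.7], 0.58, array([-226.,  -16.,  110.]))]
top gate_tab [([174.8, 307.6], 0.48, array([142., -36., 140.]))]
top head [([330.4, 296.8], 0.88, array([-208.,   92.,  110.])), ([368.7, 196.2], 0.76, array([-226.,  336.,  110.])), ([259.0, 291.1], 0.64, array([-42.,  59., 110.]))]
t 8.35 cur stand mm [-27.4 149.  207.5] F [ 0.2 -0.5 -0.7] open 0.53 ff 0.0
shift [ 0.0013 -0.0009  0.1234] twist [0.0006 0.0003 0.0001]
```

Emit:
arm_command([
  {"translation":[0,0,0.05],"twist":[0,0,0],"fingers":0.06},
  {"translation":[0,0,0.1],"twist":[0,0,0],"fingers":0.06},
  {"translation":[0,0,0.135],"twist":[0,0,0],"fingers":0.06},
  {"translation":[0,0,0.145],"twist":[0,0,0],"fingers":0.06},
  {"translation":[0,0,0.145],"twist":[0,0,0],"fingers":0.06},
])

```text
time: 8.98
eef_pos: [0.5213, 0.1761, 0.0987]
tcp_rot: [0.66, 0.751, -0.0, -0.0]
contact_force: [0.6, -0.8, 0.5]
opening: 0.532
finger_force: 0.0
```

Emit:
arm_command([
  {"translation":[0,0,0.004],"twist":[0,0,0],"fingers":0.06},
  {"translation":[0,0,0.006],"twist":[0,0,0],"fingers":0.06},
])

```text
time: 9.22
eef_pos: [0.5214, 0.1767, 0.0952]
tcp_rot: [0.66, 0.751, 0.001, 0.001]
contact_force: [0.1, 0.3, -0.3]
opening: 0.527
finger_force: 0.0
```

```bash
python3 plan.py -28 150 90; python3 - <<'E'
from h import *
S=read_camera('side');save(S,'side3');w=read_camera('wrist');save(w,'wrist3')
a=cv2.imread('pics/side3.png')[190:270,265:345];b=cv2.imread('pics/wrist3.png')
cv2.imwrite('pics/c5.png',np.hstack([cv2.resize(a,(400,400),interpolation=cv2.INTER_CUBIC),cv2.resize(b,(400,300))[:,:] if 0 else cv2.copyMakeBorder(cv2.resize(b,(400,300)),0,100,0,0,0)]))
E
```

```text
t 9.22 cur stand mm [-27.2 149.7  95.2] F [ 0.2  0.3 -0.3] open 0.527 ff 0.0
shift [ 0.0005 -0.0011  0.007 ] twist [ 0.002  -0.      0.0006]
```

View pics/c5.png

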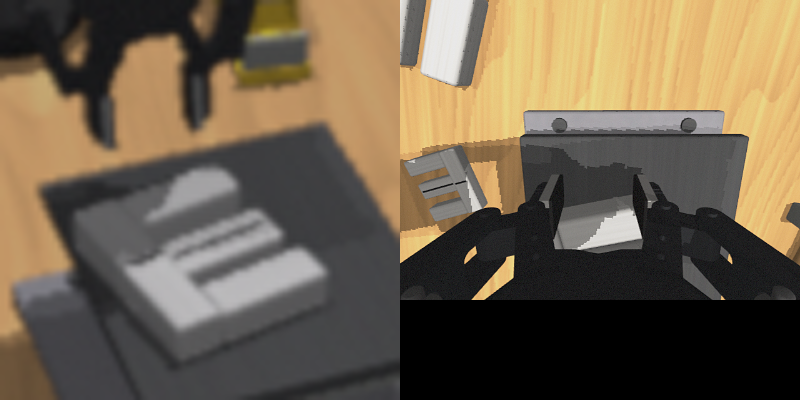

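The crop shows the two tips at about side (219,286) and (216,304), well above the deck behind the head's +y end. I'll work out the true tip height.

```bash
python3 - <<'E'
from h import *
v=np.load('stand.npy');S=Ro.from_euler('z',v[2]);p=read_camera('side')
for x in(-27-27,-27+27):
  for z in(95,105,115,125,135): print(x,z,proj(p,S.apply(np.array([x,149,z])/1e3)+[v[0],v[1],0]).round(1))
E
```

```text
-54 95 [227.1 286.7]
-54 105 [224.3 286.5]
-54 115 [221.5 286.4]
-54 125 [218.7 286.2]
-54 135 [215.9 286. ]
0 95 [223.1 304.4]
0 105 [220.4 304.3]
0 115 [217.6 304.2]
0 125 [214.8 304.1]
0 135 [212. 304.]
```

Emit:
arm_command([
  {"translation":[0,0,0.01],"twist":[0,0,0],"fingers":0.06},
  {"translation":[0,0,0.018],"twist":[0,0,0],"fingers":0.06},
  {"translation":[0,0,0.022],"twist":[0,0,0],"fingers":0.06},
  {"translation":[0,0,0.022],"twist":[0,0,0],"fingers":0.06},
])

```text
time: 9.88
eef_pos: [0.5203, 0.1766, 0.0771]
tcp_rot: [0.66, 0.751, -0.0, -0.0]
contact_force: [1.2, -0.9, 0.1]
opening: 0.529
finger_force: 0.0
```

Emit:
arm_command([
  {"translation":[0,0,0.003],"twist":[0,0,0],"fingers":0.06},
  {"translation":[0,0,0.005],"twist":[0,0,0],"fingers":0.06},
  {"translation":[0,0,0.005],"twist":[0,0,0],"fingers":0.06},
])

```text
time: 10.25
eef_pos: [0.5205, 0.1767, 0.0739]
tcp_rot: [0.66, 0.751, -0.0, -0.0]
contact_force: [-0.1, -0.3, 0.3]
opening: 0.53
finger_force: 0.0
```

Emit:
arm_command([
  {"translation":[0,0,0.003],"twist":[0,0,0],"fingers":0.06},
  {"translation":[0,0,0.004],"twist":[0,0,0],"fingers":0.06},
  {"translation":[0,0,0.004],"twist":[0,0,0],"fingers":0.06},
])

```text
time: 10.62
eef_pos: [0.5205, 0.1767, 0.0708]
tcp_rot: [0.66, 0.751, -0.0, -0.0]
contact_force: [-0.3, 0.1, -0.3]
opening: 0.528
finger_force: 0.0
```

Emit:
arm_command([
  {"translation":[-0.012,0,0],"twist":[0,0,0],"fingers":0.06},
  {"translation":[-0.024,0,0],"twist":[0,0,0],"fingers":0.06},
  {"translation":[-0.034,0,0],"twist":[0,0,0],"fingers":0.06},
  {"translation":[-0.044,0,0],"twist":[0,0,0],"fingers":0.06},
  {"translation":[-0.054,0,0],"twist":[0,0,0],"fingers":0.06},
])

```text
time: 11.25
eef_pos: [0.526, 0.136, 0.071]
tcp_rot: [0.66, 0.751, 0.0, 0.0]
contact_force: [0.8, 2.1, -0.1]
opening: 0.53
finger_force: 0.8
```

```bash
cat > look.py <<'E'
from h import *
v=np.load('stand.npy');S=Ro.from_euler('z',v[2])
for c in('side','top'):
    p=read_camera(c)
    print(c,[(q['point'],q['conf'],(S.inv().apply(ray(p,q['point'],.11)-[v[0],v[1],0])*1e3).round(0)) for q in recognise(p,'head')[:3]])
E
python3 plan.py -28 50 71; python3 look.py
```

```text
t 11.25 cur stand mm [-27.9 108.7  71. ] F [ 1.1  2.  -0.1] open 0.53 ff 0.8092264586593956
shift [-0.0782 -0.0001 -0.    ] twist [ 0.0002 -0.0001  0.0005]
side [([273.2, 240.4], 0.97, array([-227.,  -16.,  110.])), ([230.3, 221.2], 0.66, array([-237.,  181.,  110.])), ([244.8, 305.3], 0.59, array([-35.,  35., 110.]))]
top [([257.1, 313.6], 0.86, array([-53.,   6., 110.])), ([360.4, 206.5], 0.72, array([-215.,  309.,  110.])), ([329.0, 306.2], 0.55, array([-211.,   70.,  110.]))]
```

Emit:
arm_command([
  {"translation":[-0.012,0,0],"twist":[0,0,0],"fingers":0.06},
  {"translation":[-0.024,0,0],"twist":[0,0,0],"fingers":0.06},
  {"translation":[-0.036,0,0],"twist":[0,0,0],"fingers":0.06},
  {"translation":[-0.048,0,0],"twist":[0,0,0],"fingers":0.06},
  {"translation":[-0.06,0,0],"twist":[0,0,0],"fingers":0.06},
])

```text
time: 12.08
eef_pos: [0.5316, 0.0912, 0.0709]
tcp_rot: [0.66, 0.751, -0.0, -0.0]
contact_force: [-0.4, 2.4, 0.0]
opening: 0.531
finger_force: 1.0
```

```bash
python3 plan.py -28 50 71; python3 look.py; python3 - <<'E'
from h import *
# corner/edge measurement: sight line & face edge from side camera
p=read_camera('side');save(p,'side4')
v=np.load('stand.npy');S=Ro.from_euler('z',v[2])
for y in (-11-8,):
  for q in((-47.5,60,116),(-47.5,-60,116),(47.5,-60,114),(47.5,60,114),(-47.5,-60,90)):
    X=S.apply(np.array([q[0]-30,q[1]+y,q[2]])/1e3)+[v[0],v[1],0];print(q,proj(p,X).round(1))
E
```

```text
t 12.07 cur stand mm [-28.1  63.5  70.9] F [-0.   2.4  0. ] open 0.531 ff 1.0108038154430687
shift [-0.0181  0.0001 -0.0002] twist [-0.0003 -0.0001  0.0004]
side [([255.8, 304.4], 0.81, array([-52.,  -8., 110.])), ([246.6, 375.1], 0.64, array([140., -39., 110.])), ([275.1, 240.8], 0.6, array([-228.,  -23.,  110.]))]
top [([361.9, 214.7], 0.7, array([-223.,  292.,  110.]))]
(-47.5, 60, 116) [245.3 289.6]
(-47.5, -60, 116) [273.3 303.5]
(47.5, -60, 114) [265.2 338.3]
(47.5, 60, 114) [238.3 322.6]
(-47.5, -60, 90) [280.8 303.8]
```

```bash
cat > wr.py <<'E'
from h import *
s=get_state();w=read_camera('wrist');g=cv2.cvtColor(w['pixels'],cv2.COLOR_RGB2GRAY).astype(float);save(w,'w%d'%w['shot'])
T=np.linalg.inv(w['T_tool_cam']);K=np.array(w['K'])
def pw(X):
    q=K@(T[:3,:3]@np.array(X)+T[:3,3]);return (q[[1,0]]/q[2])
z=s['eef_pos'][2]
for y in(-.012,0,.012):
    # profile along tool x at height of wing top (z=.114)
    L=[]
    for X in np.arange(.02,-.04,-.002):
        r,c=pw([X,y,z-.114]);L.append(int(g[int(round(r)),int(round(c))-1:int(round(c))+2].mean()))
    print('y',y,L)
print([pw([X,0,z-.114]).round(0).tolist() for X in(.02,-.011,-.038)])
E
python3 wr.py
```

```text
y -0.012 [62, 64, 62, 62, 64, 65, 64, 60, 62, 62, 101, 108, 107, 108, 112, 123, 146, 163, 160, 159, 160, 161, 163, 157, 159, 160, 158, 158, 156, 27]
y 0 [97, 96, 63, 64, 62, 61, 60, 61, 60, 63, 99, 108, 107, 107, 111, 121, 144, 162, 161, 158, 158, 161, 163, 159, 157, 161, 159, 158, 157, 95]
y 0.012 [100, 95, 65, 64, 65, 62, 61, 67, 67, 62, 97, 108, 105, 105, 109, 121, 144, 162, 161, 161, 160, 160, 161, 241, 236, 237, 237, 235, 239, 29]
[[267.0, 321.0], [342.0, 321.0], [401.0, 320.0]]
```

The wrist profile shows the head's rear edge at tool x = -11 mm in all three columns. It is square against both fingers, so I'll keep pushing.

Emit:
arm_command([
  {"translation":[-0.012,0,0],"twist":[0,0,0],"fingers":0.06},
  {"translation":[-0.024,0,0],"twist":[0,0,0],"fingers":0.06},
  {"translation":[-0.036,0,0],"twist":[0,0,0],"fingers":0.06},
  {"translation":[-0.048,0,0],"twist":[0,0,0],"fingers":0.06},
  {"translation":[-0.06,0,0],"twist":[0,0,0],"fingers":0.06},
])

```text
time: 13.0
eef_pos: [0.5377, 0.0467, 0.0711]
tcp_rot: [0.66, 0.751, 0.0, -0.0]
contact_force: [-0.6, 2.5, 2.1]
opening: 0.529
finger_force: 1.5
```

Emit:
arm_command([
  {"translation":[-0.01,0,0],"twist":[0,0,0],"fingers":0.06},
  {"translation":[-0.02,0,0],"twist":[0,0,0],"fingers":0.06},
  {"translation":[-0.03,0,0],"twist":[0,0,0],"fingers":0.06},
  {"translation":[-0.04,0,0],"twist":[0,0,0],"fingers":0.06},
  {"translation":[-0.045,0,0],"twist":[0,0,0],"fingers":0.06},
])

```text
time: 13.62
eef_pos: [0.5419, 0.0133, 0.0709]
tcp_rot: [0.66, 0.751, -0.0, -0.0]
contact_force: [-1.0, 2.5, 0.8]
opening: 0.53
finger_force: 1.5
```

```bash
python3 plan.py -28 -40 71; python3 wr.py
```

```text
t 13.62 cur stand mm [-28.  -15.1  70.9] F [-0.7  2.6  0.8] open 0.53 ff 1.5245131182018667
shift [-0.0333 -0.0001 -0.0002] twist [-0.0001 -0.0001  0.0003]
y -0.012 [61, 62, 61, 62, 63, 61, 65, 64, 65, 66, 106, 110, 105, 112, 109, 137, 156, 162, 157, 158, 158, 160, 157, 156, 157, 159, 155, 160, 110, 27]
y 0 [95, 95, 97, 63, 64, 61, 63, 61, 63, 65, 108, 109, 107, 110, 109, 136, 158, 162, 159, 158, 158, 162, 161, 156, 159, 160, 154, 158, 112, 113]
y 0.012 [99, 98, 67, 64, 66, 60, 63, 65, 64, 65, 105, 107, 107, 107, 107, 135, 155, 163, 157, 156, 161, 161, 159, 236, 237, 237, 233, 237, 134, 31]
[[267.0, 321.0], [342.0, 321.0], [401.0, 320.0]]
```

Emit:
arm_command([
  {"translation":[-0.005,0,0],"twist":[0,0,0],"fingers":0.06},
  {"translation":[-0.01,0,0],"twist":[0,0,0],"fingers":0.06},
  {"translation":[-0.014,0,0],"twist":[0,0,0],"fingers":0.06},
  {"translation":[-0.018,0,0],"twist":[0,0,0],"fingers":0.06},
  {"translation":[-0.021,0,0],"twist":[0,0,0],"fingers":0.06},
])

```text
time: 14.3
eef_pos: [0.5437, -0.0021, 0.0707]
tcp_rot: [0.66, 0.751, -0.0, -0.0]
contact_force: [-0.5, 3.0, 0.5]
opening: 0.529
finger_force: 1.1
```

Emit:
arm_command([
  {"translation":[-0.003,0,0],"twist":[0,0,0],"fingers":0.06},
  {"translation":[-0.006,0,0],"twist":[0,0,0],"fingers":0.06},
  {"translation":[-0.009,0,0],"twist":[0,0,0],"fingers":0.06},
  {"translation":[-0.01,0,0],"twist":[0,0,0],"fingers":0.06},
  {"translation":[-0.01,0,0],"twist":[0,0,0],"fingers":0.06},
])

```text
time: 14.92
eef_pos: [0.5449, -0.0094, 0.0709]
tcp_rot: [0.66, 0.751, -0.0, 0.0]
contact_force: [0.0, 1.3, -0.4]
opening: 0.529
finger_force: 0.5
```

```bash
python3 plan.py -28 -42 71; python3 wr.py; python3 look.py
```

```text
t 14.93 cur stand mm [-27.9 -38.   70.9] F [ 0.2  1.2 -0.4] open 0.529 ff 0.5392416146787582
shift [-0.0053 -0.0001 -0.0001] twist [-0.      0.0003  0.0007]
y -0.012 [97, 65, 65, 63, 67, 65, 62, 104, 105, 105, 111, 110, 109, 110, 111, 138, 156, 162, 158, 159, 161, 162, 159, 159, 158, 160, 154, 159, 102, 28]
y 0 [97, 99, 60, 67, 63, 63, 60, 107, 107, 106, 107, 107, 110, 112, 111, 135, 154, 164, 158, 158, 159, 162, 159, 156, 160, 163, 156, 161, 101, 120]
y 0.012 [99, 60, 64, 66, 64, 64, 64, 170, 168, 172, 108, 110, 108, 110, 109, 136, 154, 163, 158, 159, 161, 163, 173, 234, 237, 237, 234, 237, 94, 34]
[[267.0, 321.0], [342.0, 321.0], [401.0, 320.0]]
side [([272.7, 240.6], 0.92, array([-226.,  -14.,  110.])), ([282.7, 319.1], 0.76, array([ -50., -120.,  110.]))]
top [([242.8, 373.7], 0.84, array([ -60., -144.,  110.])), ([362.0, 213.6], 0.84, array([-223.,  295.,  110.])), ([332.1, 287.6], 0.67, array([-206.,  113.,  110.]))]
```

```bash
cat > line.py <<'E'
from h import *
import sys
v=np.load('stand.npy');S=Ro.from_euler('z',v[2])
ts=np.arange(-16,17,1)
for c in sys.argv[1:]:
    p=read_camera(c);save(p,c+'_%d'%p['shot']);g=cv2.cvtColor(p['pixels'],cv2.COLOR_RGB2GRAY).astype(np.float32)
    def prof(xs,z):
        o=[]
        for d in ts:
            q=[proj(p,S.apply(np.array([x,-113+d,z])/1e3)+[v[0],v[1],0]) for x in xs]
            m=np.array(q,np.float32);o.append(int(cv2.remap(g,m[:,1:],m[:,:1],cv2.INTER_LINEAR).mean()))
        return o
    print(c,'d',ts.tolist())
    for nm,xs,z in(('groove+',range(35,96,2),88),('groove-',range(-96,-84,1),88),('sight face',range(-70,-52),114),('sight rib',range(-40,12),114),('rib a',range(-40,-14),114),('rib b',range(-14,12),114)): print(nm,prof(xs,z))
E
python3 line.py side top
```

```text
side d [-16, -15, -14, -13, -12, -11, -10, -9, -8, -7, -6, -5, -4, -3, -2, -1, 0, 1, 2, 3, 4, 5, 6, 7, 8, 9, 10, 11, 12, 13, 14, 15, 16]
groove+ [141, 143, 144, 145, 145, 145, 145, 145, 145, 144, 142, 140, 136, 131, 124, 118, 112, 110, 113, 119, 127, 134, 138, 140, 141, 142, 141, 141, 141, 141, 141, 141, 140]
groove- [92, 91, 91, 91, 91, 91, 91, 91, 91, 91, 90, 90, 89, 87, 85, 82, 80, 78, 78, 80, 84, 87, 89, 90, 90, 91, 91, 91, 91, 91, 90, 89, 88]
sight face [149, 154, 158, 161, 163, 163, 161, 158, 155, 153, 150, 146, 140, 134, 129, 127, 126, 126, 128, 131, 133, 134, 133, 132, 131, 130, 127, 123, 117, 112, 109, 107, 107]
sight rib [159, 167, 172, 176, 178, 179, 178, 175, 171, 165, 157, 147, 136, 126, 118, 115, 117, 123, 130, 137, 142, 145, 146, 145, 142, 138, 131, 122, 111, 102, 94, 89, 87]
rib a [166, 176, 183, 189, 192, 193, 194, 192, 189, 184, 177, 167, 154, 140, 129, 124, 127, 135, 146, 156, 162, 166, 167, 165, 162, 157, 149, 139, 126, 114, 104, 98, 96]
rib b [151, 157, 161, 164, 165, 165, 162, 158, 153, 146, 137, 128, 119, 112, 107, 106, 107, 111, 115, 119, 122, 125, 125, 125, 1
[... 363 characters left out ...]
, 87, 88, 87, 84, 79, 73, 67, 66, 70, 76, 82, 86, 87, 87, 87, 86, 85, 83, 81, 78, 74, 70, 66]
sight face [114, 116, 120, 123, 125, 125, 124, 126, 129, 133, 137, 140, 140, 139, 138, 138, 137, 131, 121, 108, 93, 80, 73, 72, 73, 74, 74, 73, 70, 65, 61, 58, 58]
sight rib [108, 108, 109, 112, 113, 111, 106, 102, 98, 95, 91, 86, 80, 73, 67, 62, 59, 58, 57, 57, 56, 55, 54, 53, 52, 53, 53, 53, 53, 53, 53, 52, 52]
rib a [114, 118, 125, 133, 138, 139, 136, 134, 132, 130, 126, 118, 106, 92, 80, 69, 61, 56, 54, 52, 51, 51, 52, 54, 56, 59, 61, 62, 62, 60, 57, 54, 52]
rib b [103, 98, 94, 91, 88, 84, 77, 70, 64, 60, 57, 55, 54, 54, 54, 55, 57, 59, 61, 62, 61, 59, 55, 52, 49, 47, 45, 45, 45, 46, 48, 50, 52]
```

Emit:
arm_command([
  {"translation":[0.01,0,0],"twist":[0,0,0],"fingers":0.06},
  {"translation":[0.05,0,0],"twist":[0,0,0],"fingers":0.06},
  {"translation":[0.12,0,0],"twist":[0,0,0],"fingers":0.06},
  {"translation":[0.2,0,0],"twist":[0,0,0],"fingers":0.06},
  {"translation":[0.25,0,-0.05],"twist":[0,0,0],"fingers":0.06},
])

```text
time: 15.9
eef_pos: [0.5172, 0.1786, 0.1057]
tcp_rot: [0.659, 0.752, -0.003, -0.002]
contact_force: [0.4, 0.0, -0.2]
opening: 0.532
finger_force: 0.0
```

```bash
python3 plan.py -28 -42 71; python3 line.py side top; ls -t pics|head -2; python3 - <<'E'
import glob,cv2,numpy as np,os
f=lambda c:max(glob.glob(f'pics/{c}_*.png'),key=os.path.getmtime)
a=cv2.imread(f('side'))[225:345,270:390];b=cv2.imread(f('top'))[180:300,290:410]
cv2.imwrite('pics/c6.png',np.hstack([cv2.resize(q,(400,400),interpolation=cv2.INTER_CUBIC) for q in(a,b)]))
E
```

```text
t 15.9 cur stand mm [-31.1 152.  105.7] F [ 0.4 -0.  -0.2] open 0.532 ff 0.0
shift [-0.2587  0.0039  0.0463] twist [-0.0069  0.0004  0.0024]
side d [-16, -15, -14, -13, -12, -11, -10, -9, -8, -7, -6, -5, -4, -3, -2, -1, 0, 1, 2, 3, 4, 5, 6, 7, 8, 9, 10, 11, 12, 13, 14, 15, 16]
groove+ [138, 140, 142, 142, 142, 143, 143, 142, 142, 141, 139, 137, 133, 128, 121, 115, 110, 108, 111, 117, 125, 132, 136, 139, 140, 140, 140, 140, 140, 140, 140, 139, 139]
groove- [93, 92, 91, 90, 90, 89, 89, 88, 88, 88, 88, 88, 87, 86, 85, 82, 80, 79, 79, 81, 85, 89, 91, 91, 91, 90, 90, 89, 89, 88, 87, 87, 86]
sight face [163, 169, 174, 177, 178, 179, 179, 179, 178, 176, 173, 169, 163, 157, 152, 150, 150, 152, 156, 158, 160, 160, 160, 159, 160, 159, 156, 150, 142, 134, 129, 125, 123]
sight rib [150, 158, 164, 169, 171, 172, 172, 170, 167, 162, 156, 148, 139, 130, 122, 119, 121, 127, 135, 143, 148, 152, 153, 152, 149, 144, 136, 125, 113, 102, 93, 87, 84]
rib a [153, 163, 171, 176, 180, 182, 182, 182, 179, 176, 170, 162, 152, 141, 132, 128, 131, 140, 152, 163, 171, 175, 177, 176, 172, 166, 157, 144, 130, 116, 
[... 673 characters left out ...]
7, 151, 155, 158, 157, 156, 157, 160, 164, 168, 171, 174, 175, 177, 178, 176, 169, 159, 144, 131, 124, 131, 144, 156, 167, 172, 174, 175, 176, 177, 178, 178]
sight rib [117, 122, 128, 136, 142, 142, 141, 143, 148, 156, 165, 171, 175, 176, 176, 177, 177, 174, 165, 150, 131, 115, 111, 122, 141, 158, 170, 175, 176, 175, 175, 175, 175]
rib a [117, 122, 129, 136, 142, 141, 139, 141, 148, 158, 169, 177, 181, 182, 182, 182, 182, 180, 172, 156, 135, 114, 105, 115, 137, 157, 173, 181, 183, 183, 182, 182, 182]
rib b [117, 122, 128, 135, 141, 144, 144, 145, 149, 154, 160, 165, 168, 169, 171, 172, 171, 167, 158, 143, 127, 117, 118, 129, 145, 159, 167, 169, 169, 168, 168, 168, 168]
top_33.png
side_32.png
```

View pics/c6.png

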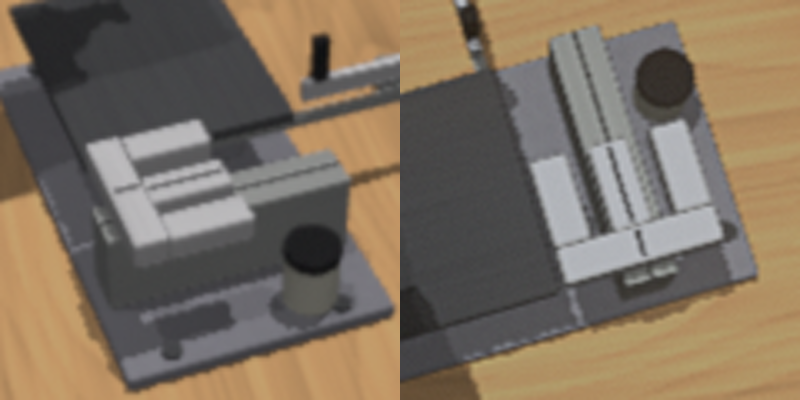

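The picture shows the head resting level on the bar, clear of the deck, with its sight line at top-crop (205-250, 612-642) near the groove line. The gate tab is in its open place at side-crop (40,320). The side and top views disagree by a few mm across the bar, so I'll do a joint corner fit.

```bash
python3 - <<'E'
from h import *
from scipy.optimize import least_squares
v=np.load('stand.npy');S=Ro.from_euler('z',v[2])
t=read_camera('top');s=read_camera('side')
k=.3
ct=lambda x,y:np.array([180+(y+.5)*k-.5,290+(x-400+.5)*k-.5]);cs=lambda x,y:np.array([225+(y+.5)*k-.5,270+(x+.5)*k-.5])
D=[(t,(-47.5,60,26),ct(567,283)),(t,(-47.5,-60,26),ct(722,243)),(t,(47.5,60,24),ct(532,163)),(t,(47.5,-60,24),ct(688,120)),
(s,(-47.5,-60,26),cs(135,247)),(s,(-47.5,60,26),cs(88,145)),(s,(47.5,60,24),cs(207,122)),(s,(47.5,-60,24),cs(253,207))]
for use in('ts','t','s'):
    def f(q):
        R=S*Ro.from_euler('xz',[q[4] if use=='ts' else 0,q[2]]);o=[]
        z=q[3] if use=='ts' else .088
        for p,X,u in D:
            if (p is t and 't' in use) or (p is s and 's' in use): o.append(proj(p,R.apply(np.array(X)/1e3)+S.apply([q[0],q[1],0])+[v[0],v[1],z])-u)
        return np.concatenate(o)
    r=least_squares(f,[-.028,-.113,0,.088,0],x_scale=.01);print(use,(r.x*1e3).round(1),np.abs(r.fun).max().round(1))
E
```

```text
ts [ -42.3 -109.8  -28.5   87.3  -68.1] 2.1
t [ -43.3 -108.2  -25.9   88.     0. ] 1.0
s [ -41.4 -108.3  -14.5   88.     0. ] 2.8
```

The head sits at about y -109, but lengthwise it is near -42 mm, close to the ±45 limit. I'll nudge it along the bar (+x) with closed fingers on the face centre.

Emit:
arm_command([
  {"translation":[0,-0.06,-0.07],"twist":[0,0,0],"fingers":-1},
  {"translation":[-0.02,-0.125,-0.12],"twist":[0,0,0],"fingers":-1},
  {"translation":[-0.09,-0.127,-0.12],"twist":[0,0,0],"fingers":-1},
  {"translation":[-0.17,-0.127,-0.12],"twist":[0,0,0],"fingers":-1},
  {"translation":[-0.25,-0.127,-0.12],"twist":[0,0,0],"fingers":-1},
])

```text
time: 16.73
eef_pos: [0.4496, -0.0241, 0.1977]
tcp_rot: [0.66, 0.751, -0.0, -0.0]
contact_force: [0.2, 0.2, -0.4]
opening: 0.001
finger_force: 0.0
```

```bash
python3 plan.py -128 -110 110
```

```text
t 16.73 cur stand mm [-124.3  -40.3  197.7] F [ 0.3  0.2 -0.4] open 0.001 ff 0.0
shift [-0.0929 -0.0049  0.117 ] twist [-0.0004  0.0003 -0.0003]
```

Emit:
arm_command([
  {"translation":[-0.05,-0.005,0],"twist":[0,0,0],"fingers":-1},
  {"translation":[-0.09,-0.005,0.02],"twist":[0,0,0],"fingers":-1},
  {"translation":[-0.09,-0.005,0.08],"twist":[0,0,0],"fingers":-1},
  {"translation":[-0.09,-0.005,0.117],"twist":[0,0,0],"fingers":-1},
  {"translation":[-0.09,-0.005,0.117],"twist":[0,0,0],"fingers":-1},
])

```text
time: 17.35
eef_pos: [0.4523, -0.0889, 0.1071]
tcp_rot: [0.661, 0.751, -0.001, -0.004]
contact_force: [0.2, -0.6, 0.0]
opening: 0.002
finger_force: 0.0
```

```bash
python3 plan.py -128 -110 76; cat > wx.py <<'E'
from h import *
# where is the head's face front edge (x), along tool y, seen from side cam & top cam: brightness along stand x
v=np.load('stand.npy');S=Ro.from_euler('z',v[2])
for c in('side','top'):
    p=read_camera(c);g=cv2.cvtColor(p['pixels'],cv2.COLOR_RGB2GRAY).astype(np.float32);xs=np.arange(-110,60,4)
    for y in(-160,-66):
        m=np.array([proj(p,S.apply(np.array([x,y,113])/1e3)+[v[0],v[1],0]) for x in xs],np.float32)
        print(c,y,list(zip(xs.tolist(),cv2.remap(g,m[:,1:],m[:,:1],cv2.INTER_LINEAR).astype(int).ravel().tolist())))
E
python3 wx.py
```

```text
t 17.35 cur stand mm [-129.9 -104.9  107.1] F [ 0.1 -0.6  0. ] open 0.002 ff 0.0
shift [-0.007   0.0028  0.0414] twist [-0.0069 -0.0037 -0.0012]
side -160 [(-110, 66), (-106, 85), (-102, 80), (-98, 76), (-94, 80), (-90, 133), (-86, 170), (-82, 175), (-78, 174), (-74, 175), (-70, 176), (-66, 175), (-62, 162), (-58, 174), (-54, 176), (-50, 175), (-46, 176), (-42, 175), (-38, 177), (-34, 190), (-30, 198), (-26, 199), (-22, 199), (-18, 199), (-14, 199), (-10, 199), (-6, 200), (-2, 196), (2, 145), (6, 93), (10, 93), (14, 92), (18, 90), (22, 93), (26, 90), (30, 92), (34, 92), (38, 90), (42, 93), (46, 90), (50, 91), (54, 93), (58, 88)]
side -66 [(-110, 41), (-106, 57), (-102, 65), (-98, 56), (-94, 79), (-90, 133), (-86, 171), (-82, 175), (-78, 176), (-74, 180), (-70, 182), (-66, 181), (-62, 173), (-58, 197), (-54, 199), (-50, 199), (-46, 199), (-42, 199), (-38, 198), (-34, 198), (-30, 198), (-26, 199), (-22, 198), (-18, 198), (-14, 199), (-10, 198), (-6, 199), (-2, 196), (2, 145), (6, 82), (10, 74), (14, 73), (18, 73), (22, 74), (26, 73), (30, 70), (34, 73), (38, 72), (42, 72), (46, 72), (5
[... 305 characters left out ...]
), (-14, 176), (-10, 177), (-6, 177), (-2, 178), (2, 181), (6, 96), (10, 68), (14, 67), (18, 40), (22, 45), (26, 46), (30, 46), (34, 44), (38, 46), (42, 45), (46, 45), (50, 45), (54, 44), (58, 44)]
top -66 [(-110, 44), (-106, 50), (-102, 59), (-98, 65), (-94, 61), (-90, 63), (-86, 127), (-82, 140), (-78, 157), (-74, 170), (-70, 174), (-66, 174), (-62, 133), (-58, 168), (-54, 177), (-50, 176), (-46, 175), (-42, 176), (-38, 175), (-34, 175), (-30, 175), (-26, 176), (-22, 176), (-18, 176), (-14, 176), (-10, 176), (-6, 175), (-2, 176), (2, 174), (6, 123), (10, 116), (14, 119), (18, 119), (22, 118), (26, 119), (30, 119), (34, 121), (38, 120), (42, 119), (46, 119), (50, 118), (54, 118), (58, 120)]
```

Emit:
arm_command([
  {"translation":[-0.005,0.003,0.02],"twist":[0,0,0],"fingers":-1},
  {"translation":[-0.006,0.003,0.035],"twist":[0,0,0],"fingers":-1},
  {"translation":[-0.006,0.003,0.038],"twist":[0,0,0],"fingers":-1},
  {"translation":[-0.006,0.015,0.038],"twist":[0,0,0],"fingers":-1},
  {"translation":[-0.006,0.025,0.038],"twist":[0,0,0],"fingers":-1},
])

```text
time: 18.08
eef_pos: [0.4757, -0.0911, 0.0827]
tcp_rot: [0.66, 0.751, 0.0, 0.001]
contact_force: [1.3, -0.8, 0.6]
opening: -0.003
finger_force: 0.0
```

```bash
python3 plan.py -85 -110 76
```

```text
t 18.07 cur stand mm [-107.  -110.1   82.7] F [ 1.2 -0.9  0.6] open -0.003 ff 0.0
shift [0.0001 0.0293 0.009 ] twist [0.0011 0.0006 0.0009]
```

Emit:
arm_command([
  {"translation":[0,0.0,0.008],"twist":[0,0,0],"fingers":-1},
  {"translation":[0,0.003,0.008],"twist":[0,0,0],"fingers":-1},
  {"translation":[0,0.006,0.008],"twist":[0,0,0],"fingers":-1},
  {"translation":[0,0.009,0.008],"twist":[0,0,0],"fingers":-1},
  {"translation":[0,0.012,0.008],"twist":[0,0,0],"fingers":-1},
])

```text
time: 18.7
eef_pos: [0.4827, -0.0898, 0.0761]
tcp_rot: [0.66, 0.752, -0.001, -0.001]
contact_force: [-3.5, -0.3, 2.5]
opening: 0.004
finger_force: 1.9
```

```bash
python3 plan.py -85 -110 76; python3 wx.py | grep side | cut -c1-160
```

```text
t 18.7 cur stand mm [ -99.8 -109.8   76.1] F [-3.5  0.2  2.5] open 0.004 ff 1.9276596140116453
shift [-0.0004  0.0198  0.0001] twist [-0.0024 -0.0003  0.0011]
side -160 [(-110, 65), (-106, 78), (-102, 78), (-98, 78), (-94, 78), (-90, 112), (-86, 165), (-82, 175), (-78, 176), (-74, 175), (-70, 177), (-66, 176), (-62, 1
side -66 [(-110, 26), (-106, 26), (-102, 26), (-98, 26), (-94, 26), (-90, 26), (-86, 26), (-82, 26), (-78, 28), (-74, 27), (-70, 25), (-66, 26), (-62, 26), (-58
```

Emit:
arm_command([
  {"translation":[0,0.004,0],"twist":[0,0,0],"fingers":-1},
  {"translation":[0,0.009,0],"twist":[0,0,0],"fingers":-1},
  {"translation":[0,0.014,0],"twist":[0,0,0],"fingers":-1},
  {"translation":[0,0.019,0],"twist":[0,0,0],"fingers":-1},
  {"translation":[0,0.022,0],"twist":[0,0,0],"fingers":-1},
])

```text
time: 19.42
eef_pos: [0.5001, -0.0877, 0.0761]
tcp_rot: [0.66, 0.751, -0.0, -0.0]
contact_force: [-3.0, -0.7, 2.1]
opening: -0.004
finger_force: 1.6
```

```bash
python3 plan.py -85 -110 76; python3 wx.py | cut -c1-700|grep side
```

```text
t 19.43 cur stand mm [ -82.3 -109.8   76.1] F [-3.1 -0.3  2.1] open -0.004 ff 1.6217725910246372
shift [-0.0002 -0.0036  0.0002] twist [-0.      0.      0.0008]
side -160 [(-110, 65), (-106, 78), (-102, 77), (-98, 79), (-94, 78), (-90, 78), (-86, 79), (-82, 77), (-78, 76), (-74, 91), (-70, 152), (-66, 173), (-62, 177), (-58, 176), (-54, 178), (-50, 177), (-46, 164), (-42, 166), (-38, 176), (-34, 177), (-30, 176), (-26, 177), (-22, 177), (-18, 177), (-14, 177), (-10, 177), (-6, 177), (-2, 177), (2, 185), (6, 200), (10, 201), (14, 201), (18, 191), (22, 129), (26, 92), (30, 92), (34, 92), (38, 90), (42, 94), (46, 89), (50, 91), (54, 94), (58, 89)]
side -66 [(-110, 57), (-106, 31), (-102, 26), (-98, 26), (-94, 26), (-90, 27), (-86, 24), (-82, 24), (-78, 26), (-74, 25), (-70, 26), (-66, 26), (-62, 25), (-58, 24), (-54, 26), (-50, 26), (-46, 27), (-42, 27), (-38, 27), (-34, 28), (-30, 41), (-26, 95), (-22, 164), (-18, 192), (-14, 199), (-10, 199), (-6, 200), (-2, 200), (2, 200), (6, 200), (10, 200), (14, 200), (18, 189), (22, 120), (26, 76), (30, 71), (34, 74), (38, 73), (42, 72), (46, 73), (50, 72), (54, 72), (58, 73)]
```

Emit:
arm_command([
  {"translation":[0,-0.02,0],"twist":[0,0,0],"fingers":-1},
  {"translation":[0,-0.05,0],"twist":[0,0,0],"fingers":-1},
  {"translation":[0,-0.06,-0.06],"twist":[0,0,0],"fingers":-1},
  {"translation":[0,-0.06,-0.14],"twist":[0,0,0],"fingers":-1},
  {"translation":[0.06,-0.06,-0.17],"twist":[0,0,0],"fingers":-1},
])

```text
time: 20.15
eef_pos: [0.4514, -0.0508, 0.2084]
tcp_rot: [0.662, 0.75, 0.002, 0.004]
contact_force: [0.4, 0.5, 0.2]
opening: 0.001
finger_force: 0.0
```

Emit:
arm_command([
  {"translation":[0.08,0,0],"twist":[0,0,0],"fingers":0.06},
  {"translation":[0.16,0,0],"twist":[0,0,0],"fingers":0.06},
  {"translation":[0.24,0.05,0],"twist":[0,0,0],"fingers":0.06},
  {"translation":[0.28,0.12,0.0],"twist":[0,0,0],"fingers":0.06},
  {"translation":[0.28,0.12,0.0],"twist":[0,0,0],"fingers":0.06},
])

```text
time: 20.78
eef_pos: [0.5124, 0.173, 0.2024]
tcp_rot: [0.659, 0.752, -0.0, -0.001]
contact_force: [-0.4, -0.6, 0.0]
opening: 0.531
finger_force: 0.0
```

```bash
python3 plan.py -26 20 71; cat > ly.py <<'E'
from h import *
v=np.load('stand.npy');S=Ro.from_euler('z',v[2])
def edges(c,xs,ys,z,lab):
    p=P[c];g=cv2.cvtColor(p['pixels'],cv2.COLOR_RGB2GRAY).astype(np.float32)
    o=[]
    for y in ys:
        m=np.array([proj(p,S.apply(np.array([x,y,z])/1e3)+[v[0],v[1],0]) for x in xs],np.float32)
        o.append(int(cv2.remap(g,m[:,1:],m[:,:1],cv2.INTER_LINEAR).mean()))
    print(c,lab,list(zip(ys.tolist(),o)))
P={c:read_camera(c) for c in('side','top')}
for c in P:
    edges(c,range(40,90,2),np.arange(-118,-106,1),88,'groove')
    edges(c,range(-18,16,2),np.arange(-118,-102,1),112,'sight rib')
    edges(c,range(-65,-50,2),np.arange(-118,-102,1),114,'sight face')
    edges(c,range(-35,10,2),np.arange(-60,-38,2),112,'rear end')
    edges(c,range(-35,10,2),np.arange(-184,-160,2),112,'front end')
    edges(c,range(40,80,2),np.arange(-50,-38,1),90,'deck edge')
E
python3 ly.py
```

```text
t 20.77 cur stand mm [-36.6 147.1 202.4] F [-0.5 -0.5  0. ] open 0.531 ff 0.0
shift [-0.1696  0.0137  0.175 ] twist [-0.0009 -0.0007  0.0036]
side groove [(-118, 136), (-117, 132), (-116, 127), (-115, 121), (-114, 114), (-113, 109), (-112, 107), (-111, 110), (-110, 116), (-109, 123), (-108, 130), (-107, 135)]
side sight rib [(-118, 175), (-117, 169), (-116, 161), (-115, 151), (-114, 140), (-113, 132), (-112, 128), (-111, 131), (-110, 140), (-109, 151), (-108, 162), (-107, 170), (-106, 174), (-105, 175), (-104, 174), (-103, 170)]
side sight face [(-118, 182), (-117, 182), (-116, 181), (-115, 178), (-114, 175), (-113, 169), (-112, 162), (-111, 152), (-110, 142), (-109, 133), (-108, 130), (-107, 133), (-106, 141), (-105, 151), (-104, 162), (-103, 171)]
side rear end [(-60, 183), (-58, 182), (-56, 178), (-54, 171), (-52, 155), (-50, 127), (-48, 98), (-46, 80), (-44, 72), (-42, 70), (-40, 70)]
side front end [(-184, 87), (-182, 87), (-180, 87), (-178, 88), (-176, 90), (-174, 95), (-172, 108), (-170, 129), (-168, 153), (-166, 171), (-164, 180), (-162, 183)]
side deck edge [(-50, 39), (-49,
[... 491 characters left out ...]
), (-103, 179)]
top sight face [(-118, 182), (-117, 183), (-116, 183), (-115, 184), (-114, 184), (-113, 182), (-112, 175), (-111, 159), (-110, 139), (-109, 119), (-108, 110), (-107, 120), (-106, 139), (-105, 160), (-104, 175), (-103, 183)]
top rear end [(-60, 181), (-58, 181), (-56, 181), (-54, 183), (-52, 182), (-50, 166), (-48, 125), (-46, 82), (-44, 67), (-42, 66), (-40, 70)]
top front end [(-184, 130), (-182, 118), (-180, 116), (-178, 115), (-176, 114), (-174, 111), (-172, 109), (-170, 110), (-168, 127), (-166, 157), (-164, 179), (-162, 184)]
top deck edge [(-50, 101), (-49, 95), (-48, 89), (-47, 82), (-46, 75), (-45, 69), (-44, 67), (-43, 67), (-42, 68), (-41, 71), (-40, 72), (-39, 73)]
```

Both cameras now agree: the face's sight line is at y -108.0 and the groove at -112.1, so the head needs about 4 mm more. I'll give it a last small push.

Emit:
arm_command([
  {"translation":[-0.05,0.013,0.03],"twist":[0,0,0],"fingers":0.06},
  {"translation":[-0.12,0.013,0.08],"twist":[0,0,0],"fingers":0.06},
  {"translation":[-0.165,0.013,0.14],"twist":[0,0,0],"fingers":0.06},
  {"translation":[-0.168,0.013,0.17],"twist":[0,0,0],"fingers":0.06},
  {"translation":[-0.168,0.013,0.173],"twist":[0,0,0],"fingers":0.06},
])

```text
time: 21.5
eef_pos: [0.535, 0.0458, 0.0726]
tcp_rot: [0.661, 0.75, -0.001, -0.001]
contact_force: [0.4, 0.6, 0.8]
opening: 0.528
finger_force: 0.0
```

```bash
python3 plan.py -26 -41.5 71
```

```text
t 21.5 cur stand mm [-30.6  18.1  72.6] F [0.4 0.6 0.8] open 0.528 ff 0.0
shift [-0.0794  0.0063  0.002 ] twist [-0.0033 -0.0008 -0.0021]
```

Emit:
arm_command([
  {"translation":[-0.02,0.005,0.001],"twist":[0,0,-0.002],"fingers":0.06},
  {"translation":[-0.045,0.005,0.001],"twist":[0,0,-0.002],"fingers":0.06},
  {"translation":[-0.06,0.005,0.001],"twist":[0,0,-0.002],"fingers":0.06},
  {"translation":[-0.068,0.005,0.001],"twist":[0,0,-0.002],"fingers":0.06},
  {"translation":[-0.07,0.005,0.001],"twist":[0,0,-0.002],"fingers":0.06},
])

```text
time: 22.12
eef_pos: [0.5481, -0.0047, 0.0733]
tcp_rot: [0.659, 0.752, 0.0, -0.0]
contact_force: [-0.1, 0.8, 0.5]
opening: 0.532
finger_force: 0.0
```

```bash
python3 plan.py -26 -41.5 71
```

```text
t 22.12 cur stand mm [-24.1 -33.7  73.3] F [-0.   0.8  0.5] open 0.532 ff 0.0
shift [-0.0104 -0.0025  0.0031] twist [ 0.0001 -0.0001  0.0022]
```

Emit:
arm_command([
  {"translation":[-0.003,0,0.002],"twist":[0,0,0],"fingers":0.06},
  {"translation":[-0.006,0,0.002],"twist":[0,0,0],"fingers":0.06},
  {"translation":[-0.008,0,0.002],"twist":[0,0,0],"fingers":0.06},
  {"translation":[-0.0095,0,0.002],"twist":[0,0,0],"fingers":0.06},
  {"translation":[-0.01,0,0.002],"twist":[0,0,0],"fingers":0.06},
])

```text
time: 22.75
eef_pos: [0.5488, -0.0115, 0.0715]
tcp_rot: [0.659, 0.752, -0.0, -0.0]
contact_force: [-0.3, 2.0, -0.4]
opening: 0.532
finger_force: 0.9
```

```bash
python3 plan.py -26 -41.5 71; python3 ly.py | grep 'side.*\(face\|groove\)'
```

```text
t 22.75 cur stand mm [-24.3 -40.6  71.5] F [-0.1  2.  -0.4] open 0.532 ff 0.9398778316608514
shift [-0.0012 -0.0023  0.0007] twist [-0.0004 -0.0004  0.0028]
side groove [(-118, 138), (-117, 134), (-116, 129), (-115, 123), (-114, 116), (-113, 111), (-112, 109), (-111, 111), (-110, 117), (-109, 125), (-108, 132), (-107, 137)]
side sight face [(-118, 146), (-117, 141), (-116, 135), (-115, 127), (-114, 117), (-113, 107), (-112, 100), (-111, 96), (-110, 97), (-109, 102), (-108, 108), (-107, 115), (-106, 121), (-105, 124), (-104, 126), (-103, 126)]
```

The sight line is now within 1.5 mm of the groove. I'll retract and go for the tab.

Emit:
arm_command([
  {"translation":[0.01,0,0],"twist":[0,0,0],"fingers":0.06},
  {"translation":[0.04,0,0],"twist":[0,0,0],"fingers":0.06},
  {"translation":[0.08,0,0],"twist":[0,0,0],"fingers":0.06},
  {"translation":[0.1,0,-0.06],"twist":[0,0,0],"fingers":0.06},
  {"translation":[0.1,0,-0.14],"twist":[0,0,0],"fingers":0.06},
])

```text
time: 23.48
eef_pos: [0.5375, 0.0638, 0.176]
tcp_rot: [0.658, 0.753, -0.001, -0.001]
contact_force: [1.7, -0.6, 1.2]
opening: 0.53
finger_force: 0.0
```

Emit:
arm_command([
  {"translation":[0,0,-0.05],"twist":[0,0,0],"fingers":0.06},
  {"translation":[0,0.06,-0.05],"twist":[0,0,0],"fingers":0.06},
  {"translation":[-0.04,0.13,-0.05],"twist":[0,0,0],"fingers":0.06},
  {"translation":[-0.08,0.18,-0.05],"twist":[0,0,0],"fingers":0.06},
  {"translation":[-0.09,0.186,-0.05],"twist":[0,0,0],"fingers":0.06},
])

```text
time: 24.1
eef_pos: [0.688, 0.0124, 0.2133]
tcp_rot: [0.66, 0.752, -0.0, 0.0]
contact_force: [-0.2, 1.0, -0.1]
opening: 0.533
finger_force: 0.0
```

```bash
python3 plan.py 115 -35.5 118;python3 ly.py | grep '\(face\|groove\|rear\)'
```

```text
t 24.1 cur stand mm [116.9 -34.7 213.3] F [-0.1  1.  -0.1] open 0.533 ff 0.0
shift [-0.0009 -0.0025  0.1271] twist [-0.0002  0.0008  0.0013]
side groove [(-118, 127), (-117, 122), (-116, 116), (-115, 109), (-114, 102), (-113, 95), (-112, 92), (-111, 92), (-110, 96), (-109, 101), (-108, 106), (-107, 109)]
side sight face [(-118, 121), (-117, 118), (-116, 114), (-115, 109), (-114, 103), (-113, 97), (-112, 95), (-111, 98), (-110, 105), (-109, 115), (-108, 126), (-107, 138), (-106, 148), (-105, 155), (-104, 159), (-103, 160)]
side rear end [(-60, 149), (-58, 146), (-56, 137), (-54, 117), (-52, 89), (-50, 70), (-48, 63), (-46, 63), (-44, 65), (-42, 66), (-40, 66)]
top groove [(-118, 128), (-117, 126), (-116, 121), (-115, 111), (-114, 99), (-113, 87), (-112, 80), (-111, 82), (-110, 90), (-109, 100), (-108, 107), (-107, 110)]
top sight face [(-118, 126), (-117, 126), (-116, 124), (-115, 118), (-114, 106), (-113, 92), (-112, 80), (-111, 77), (-110, 87), (-109, 106), (-108, 126), (-107, 139), (-106, 147), (-105, 149), (-104, 147), (-103, 145)]
top rear end [(-60, 63), (-58, 64), (-56, 65), (-54, 66), (-52, 67), (-50, 67), (-48, 67), (-46, 68), (-44, 68), (-42, 68), (-40, 68)]
```

Emit:
arm_command([
  {"translation":[-0.001,-0.003,0.06],"twist":[0,0,0],"fingers":0.06},
  {"translation":[-0.001,-0.003,0.11],"twist":[0,0,0],"fingers":0.06},
  {"translation":[-0.001,-0.003,0.127],"twist":[0,0,0],"fingers":0.06},
  {"translation":[-0.001,-0.003,0.127],"twist":[0,0,0],"fingers":-1},
  {"translation":[-0.001,-0.003,0.127],"twist":[0,0,0],"fingers":-1},
], grip_force=40)

```text
time: 24.82
eef_pos: [0.6853, 0.0132, 0.1215]
tcp_rot: [0.659, 0.752, 0.001, 0.001]
contact_force: [-1.0, 0.9, -2.7]
opening: 0.131
finger_force: 38.6
```

Emit:
arm_command([
  {"translation":[0,0,0],"twist":[0,0,0],"fingers":-1},
  {"translation":[0,0,0],"twist":[0,0,0],"fingers":-1},
  {"translation":[0,0,0],"twist":[0,0,0],"fingers":-1},
])

```text
time: 25.2
eef_pos: [0.6853, 0.0132, 0.1213]
tcp_rot: [0.659, 0.752, 0.001, 0.001]
contact_force: [-0.8, -0.1, 5.7]
opening: 0.131
finger_force: 39.7
```

```bash
python3 plan.py -45 -35.5 118
```

```text
t 25.2 cur stand mm [114.2 -33.6 121.3] F [-0.8 -0.   5.7] open 0.131 ff 39.72757816314697
shift [-0.0019 -0.2123  0.0038] twist [0.0029 0.0002 0.0027]
```

Emit:
arm_command([
  {"translation":[0,-0.03,0],"twist":[0,0,0],"fingers":-1},
  {"translation":[0,-0.07,0],"twist":[0,0,0],"fingers":-1},
  {"translation":[0,-0.11,0],"twist":[0,0,0],"fingers":-1},
  {"translation":[0,-0.15,0],"twist":[0,0,0],"fingers":-1},
  {"translation":[0,-0.185,0],"twist":[0,0,0],"fingers":-1},
])

```text
time: 25.82
eef_pos: [0.5483, -0.0049, 0.1213]
tcp_rot: [0.659, 0.752, 0.003, 0.002]
contact_force: [2.3, 3.4, 7.3]
opening: 0.133
finger_force: 39.7
```

```bash
python3 plan.py -45 -35.5 118
```

```text
t 25.82 cur stand mm [-23.9 -33.9 121.3] F [2.7 3.1 7.3] open 0.133 ff 39.6881103515625
shift [-0.0021 -0.0281  0.0042] twist [0.0069 0.0001 0.0022]
```

Emit:
arm_command([
  {"translation":[0,-0.01,0],"twist":[0,0,0],"fingers":-1},
  {"translation":[0,-0.018,0],"twist":[0,0,0],"fingers":-1},
  {"translation":[0,-0.025,0],"twist":[0,0,0],"fingers":-1},
  {"translation":[0,-0.028,0],"twist":[0,0,0],"fingers":-1},
  {"translation":[0,-0.028,0],"twist":[0,0,0],"fingers":-1},
])

```text
time: 26.45
eef_pos: [0.5284, -0.0075, 0.1213]
tcp_rot: [0.659, 0.752, 0.003, 0.002]
contact_force: [2.7, 3.5, 5.1]
opening: 0.128
finger_force: 39.7
```

```bash
python3 plan.py -45 -35.5 118
```

```text
t 26.45 cur stand mm [-44.  -34.  121.3] F [3.1 3.2 5.1] open 0.128 ff 39.73834991455078
shift [-0.0021 -0.0014  0.0043] twist [ 0.0068 -0.0001  0.0021]
```

Emit:
arm_command([
  {"translation":[0,-0.002,0],"twist":[0,0,0],"fingers":-1},
  {"translation":[0,-0.004,0],"twist":[0,0,0],"fingers":-1},
  {"translation":[0,-0.004,0],"twist":[0,0,0],"fingers":-1},
])

```text
time: 26.82
eef_pos: [0.5284, -0.0075, 0.1214]
tcp_rot: [0.66, 0.752, 0.006, 0.005]
contact_force: [11.6, 5.3, 0.3]
opening: 0.126
finger_force: 39.1
```

```bash
python3 plan.py -45 -35.5 118
```

```text
t 26.82 cur stand mm [-44.  -34.  121.4] F [12.2  3.7  0.3] open 0.126 ff 39.089834466576576
shift [-0.002  -0.0015  0.0045] twist [0.0149 0.0001 0.0013]
```

The force rose to 12 N with no travel, so the gate is on its shut stop. I'll back off to neutral, release and lift.

Emit:
arm_command([
  {"translation":[0,0.003,0],"twist":[0,0,0],"fingers":-1},
  {"translation":[0,0.003,0],"twist":[0,0,0],"fingers":0.0},
  {"translation":[0,0.003,0],"twist":[0,0,0],"fingers":0.0},
  {"translation":[0,0.003,0],"twist":[0,0,0],"fingers":0.0},
  {"translation":[0,0.003,-0.04],"twist":[0,0,0],"fingers":0.0},
], grip_force=20)

```text
time: 27.45
eef_pos: [0.5224, -0.0079, 0.1459]
tcp_rot: [0.659, 0.752, -0.002, -0.003]
contact_force: [0.3, 0.2, -0.3]
opening: 0.496
finger_force: 0.0
```

Emit:
arm_command([
  {"translation":[0,0,-0.08],"twist":[0,0,0],"fingers":0.0},
  {"translation":[0.06,0,-0.1],"twist":[0,0,0],"fingers":0.0},
  {"translation":[0.14,0,-0.1],"twist":[0,0,0],"fingers":0.0},
  {"translation":[0.22,0,-0.1],"twist":[0,0,0],"fingers":0.0},
  {"translation":[0.25,0,-0.1],"twist":[0,0,0],"fingers":0.0},
])

```text
time: 28.08
eef_pos: [0.4993, 0.1802, 0.2236]
tcp_rot: [0.658, 0.753, -0.0, -0.0]
contact_force: [0.4, -0.4, -0.8]
opening: 0.501
finger_force: 0.0
```

```bash
python3 plan.py -45 -35.5 118;python3 ly.py | grep '\(face\|groove\)'; python3 wx.py|grep 'side -160'; python3 - <<'E'
from h import *
v=np.load('stand.npy');S=Ro.from_euler('z',v[2])
for c in('top','side'):
    p=read_camera(c);print([(q['conf'],(S.inv().apply(ray(p,q['point'],.135)-[v[0],v[1],0])*1e3).round(0)) for q in recognise(p,'gate_tab')])
E
```

```text
t 28.07 cur stand mm [-48.7 155.9 223.6] F [ 0.3 -0.5 -0.8] open 0.501 ff 0.0
shift [-0.2552  0.0036  0.1408] twist [-0.0007 -0.0001  0.0054]
side groove [(-118, 135), (-117, 131), (-116, 126), (-115, 119), (-114, 113), (-113, 108), (-112, 106), (-111, 109), (-110, 115), (-109, 122), (-108, 129), (-107, 134)]
side sight face [(-118, 176), (-117, 171), (-116, 165), (-115, 157), (-114, 147), (-113, 136), (-112, 130), (-111, 129), (-110, 134), (-109, 143), (-108, 154), (-107, 164), (-106, 172), (-105, 177), (-104, 180), (-103, 181)]
top groove [(-118, 150), (-117, 148), (-116, 143), (-115, 133), (-114, 119), (-113, 106), (-112, 101), (-111, 106), (-110, 119), (-109, 133), (-108, 143), (-107, 148)]
top sight face [(-118, 184), (-117, 184), (-116, 181), (-115, 173), (-114, 155), (-113, 133), (-112, 115), (-111, 109), (-110, 121), (-109, 142), (-108, 163), (-107, 177), (-106, 183), (-105, 185), (-104, 184), (-103, 183)]
side -160 [(-110, 64), (-106, 80), (-102, 82), (-98, 86), (-94, 82), (-90, 84), (-86, 80), (-82, 73), (-78, 72), (-74, 84), (-70, 133), (-66, 173), (-62, 182), (-58, 181), (-54, 183), (-50, 183), (-46, 169), (-42, 170), (-38, 182), (-34, 183), (-30, 182), (-26, 182), (-22, 182), (-18, 182), (-14, 181), (-10, 182), (-6, 182), (-2, 182), (2, 182), (6, 181), (10, 182), (14, 182), (18, 180), (22, 133), (26, 86), (30, 84), (34, 84), (38, 82), (42, 85), (46, 82), (50, 83), (54, 85), (58, 82)]
[(0.58, array([ -6., -31., 135.]))]
[(0.6, array([-15., -56., 135.])), (0.3, array([-41., -84., 135.]))]
```

```bash
python3 -c "
from plant import sign_off;print(sign_off())"
```

```text
the job is handed in; nothing more can be done
None
```

The job is handed in, with no verdict shown. The head is balanced on the bar alone, sight line about 1 mm from the groove, square by camera and roughly 24 mm off the bar's middle lengthwise; the gate is shut against its stop, and no bystander was touched as far as I could tell.

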